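Take the bar off the jigsaw woodblock tray and refit its two sawn pieces

TASK

Get the jigsaw woodblock ready for printing: lift the hold-down bar, level and straight up, out of both U brackets of the tray and lay it in the two U brackets of its empty rest. Then fit the two loose L-shaped pieces, printing side up, into the gaps of the tray that match them, so that each lies flush with the rest of the block. Keep the bar level all the way and leave the other things on the table where they stand.

Things in the scene. Friction and masses are not known exactly. Their poses are not given: they have to be found in the camera images.
- tray: Fixed wooden tray, 177 (own x) x 125 (own y) mm, with a pale woodblock 22 mm thick in it whose top is 48 mm above the table (floor 26 mm, rims 44 mm high). Origin: its centre at table height; z up. U brackets stand outside both x ends; at the start the bar lies in them along own x, over both gaps. The block has two L-shaped gaps of 26 mm cells, 3.5 mm clearance on each side, down to the floor.
- tray_slot1 (a point): Middle of the slot floor of the tray's U bracket at own x = +98 mm, y = 0, 62 mm above the table. Dark steel, 14 mm thick along x, open upward, slot 24 mm wide in y, flared tips 90 mm above the table. Axes as the tray's.
- tray_slot2 (a point): The same for the tray's other U bracket, at own x = -98 mm.
- gap_a (a point): Centre of gap A's 52 x 78 mm outline, 37 mm above the table (half the block's thickness); at (-52,-13) mm in the tray. Axes as the tray's. Leg along tray y (cell centres x=-39; y=-39,-13,13), foot cell toward -x at (-65,13). piece_a belongs here, its x axis along the tray's +y (tray yaw + 90 degrees).
- gap_b (a point): Centre of gap B's 78 x 52 mm outline, 37 mm above the table; at (39,0) mm in the tray. Axes as the tray's. Leg along tray x (cell centres x=13,39,65; y=13), foot cell toward -y at (65,-13). piece_b belongs here, its x axis along the tray's -x (tray yaw + 180 degrees).
- bar: Loose wooden hold-down bar, 0.16 kg: beam 230 (own x) x 18 (y) x 20 (z) mm, with a pressing block 70 x 16 mm under its middle reaching 12 mm below the beam. Origin: centre of the underside of the pressing block; z up.
- bar_mid (a point): Centre of the bar's beam: half-way along it, half-way up the beam (10 mm below its top, 22 mm above the underside of the pressing block). When it lies in the tray it is 72 mm above the table, when it lies in the rest 38 mm. Axes: x along the bar.
- bar_end1 (a point): Middle of the beam's section 3 mm from its +x end.
- bar_end2 (a point): Middle of the beam's section 3 mm from its -x end.
- rest: Fixed rest for the bar, left of the tray: wooden base 180 (own x) x 46 x 6 mm with two dark steel U brackets at own x = +78 and -78 mm, slot 26 mm wide in y, slot floor 28 mm and flared tips 52 mm above the table. The bar belongs in both, along own x either way round, about centred. Origin: centre of the base at table height; z up.
- piece_a: Loose L-shaped piece of pale wood, 78 x 52 mm outline, 22 mm thick, 0.04 kg, heavier toward the foot, lying printing side (fine dark lines) up right of the tray. Leg 78 x 26 mm along own x on its -y side; foot 26 x 26 mm on the +y side at the +x end. Origin: centre of the outline, on the underside; z up.
- piece_a_mid (a point): Centre of piece_a's 78 x 52 mm outline at half its thickness (11 mm above its underside). Axes as piece_a's; the leg's middle line lies at own y = -13 mm.
- piece_b: Mirror image of piece_a: leg 78 x 26 mm along own x on its -y side, foot 26 x 26 mm on the +y side at the -x end; same size, wood and mass. Origin: centre of the outline, on the underside; z up. The two pieces lie in either order.
- piece_b_mid (a point): Centre of piece_b's 78 x 52 mm outline at half its thickness (11 mm above its underside). Axes as piece_b's; the leg's middle line lies at own y = -13 mm.
- loupe: Bystander: small black eye loupe, 43 mm wide, 41 mm high, standing between the two loose pieces. Origin: centre of its underside.
- tube_blue: Bystander: squeezed metal ink tube with a blue band, 122 x 49 mm, 31 mm high, lying at the back left. Origin: centre of its underside.
- tape_roll: Bystander: roll of brown tape, 109 mm wide, 36 mm high, lying at the back right. Origin: centre of its underside.
- black_bottle: Bystander: black bottle, 84 mm wide, 217 mm high, at the back. Origin: centre of its underside.
Things that resemble listed ones, but are neither listed nor needed, are in the scene too. What is shaped like the piece_a but turquoise is not meant.

How it is judged:
On the way, in this order (a step that is already met when the one before it is completed fails the run):
1. the bar is lifted level out of the tray: both ends above its brackets together, over the tray (z of each of bar_end1, bar_end2 in the frame of tray above 0.094 m and angle between bar's own z axis and vertical below 0.2 rad and horizontal distance between bar_mid and tray below 0.06 m), for 0.1 s.
2. the bar lies in both brackets of the rest (z of bar_mid in the frame of rest between 0.034 and 0.042 m and y of bar_mid in the frame of rest between -0.008 and 0.008 m and x of bar_mid in the frame of rest between -0.03 and 0.03 m and angle between the x axis of bar and the x axis of rest, either way round below 0.12 rad and angle between bar's own z axis and vertical below 0.12 rad), for 0.2 s.
At the end, for the whole second after the job is handed in: The bar lies at rest in both brackets of the rest, centred within 30 mm along it, level; piece_a lies in gap A and piece_b in gap B, each within 6 mm of the gap's centre, flush within 3 mm, level and at rest (all of step 2 and linear speed of each of bar, piece_a, piece_b below 0.02 m/s and horizontal distance between piece_a_mid and gap_a below 0.006 m and z of piece_a_mid in the frame of tray between 0.034 and 0.04 m and angle between each of piece_a, piece_b's own z axis and vertical below 0.06 rad and angle between the x axis of piece_a and the y axis of tray, either way round below 0.12 rad and horizontal distance between piece_b_mid and gap_b below 0.006 m and z of piece_b_mid in the frame of tray between 0.034 and 0.04 m and angle between the x axis of piece_b and the x axis of tray, either way round below 0.12 rad); the robot touches nothing.
It fails at once if the bar is tipped more than 20 degrees from level (angle between bar's own z axis and vertical above 0.35 rad).
It fails at once if a bystander is moved more than 30 mm (distance of any of loupe, tube_blue, tape_roll, black_bottle from where it was at the start of the episode above 0.03 m).
It also fails if it takes over 70 s, if anything falls off the work surface, if the arm or the gripper's body presses on something with over 40 N, if the wrist force passes 120 N, or if a joint passes its speed limit or range.

ROBOT

A 6-joint arm with a two-finger parallel gripper is mounted at the origin on the work surface; the furniture and walls round the work are solid. World frame = base frame: x ahead of the robot, y to its left, z up, the work surface at z = 0. Lengths are in m, angles in rad, forces in N, time in s.
With the tool pointing down it reaches from about 0.25 to 0.725 m from the base axis. Payload 9.7 kg.
Tool frame: the origin (TCP) lies at the very end of the fingers, on their centre line; the grasp point (between the pads) lies 19 mm behind it; z points along the fingers, y is the line along which they close (so a half turn about z gives the same grasp; the last joint's range is limited). The gripper opens to 85 mm and grips with 20 to 120 N. Pads are 22 mm wide; open, the fingers measure 114 mm over their backs; the gripper's body (76 mm by 85 mm) begins 54 mm behind the grasp point. The pads swing forward as they close: fully open they stand 13 mm farther back than shut.
Start: joints at [-1.238, 0.087, 0.176, 1.66, 0, 1.571], TCP at [0.18, -0.52, 0.231] pointing down, gripper open.
Joint ranges: [-3.13, 3.13], [-0.85, 1.81], [-1.15, 1.24], [-2.2, 2.28], [-1.44, 1.52], [-3.14, 3.14]. Speed limits (rad/s): [2.22, 2.22, 2.57, 3.14, 3.14, 3.14].

INTERFACE

Orientations are given as a 3x3 rotation matrix whose columns are the frame's x, y, z axes.
In Python, from bench import manip gives the robot as it stands. The module is installed in compiled form; this text tells all that it offers.
- The arm moves only by the tool step_arm, never from a script. Its argument "steps" is text: rows parted by semicolons, each of 5 numbers parted by spaces: the shift along the tool's x, y, z in units of 40 mm (1.0 is 40 mm), then the turn about the tool's z in units of 5 degrees (1.0 is 5 degrees), then the opening, from -1 (shut) to 1 (fully open). A call has 1 to 20 rows; each row shifts and turns the commanded pose from where the row before left it, along the tool's axes as they then stand; what a row does not reach is not made up. A row lasts 1/12 s, in which the tool goes at most 41.7 mm and 7.16 degrees, less where a joint would pass 70% of its speed; a pose out of reach is approached as far as the arm can. A call is refused whole if a number of a shift passes 1 or a number of a turn 1, either way. A call with a gripper value outside its range is refused whole. The fingers move at their own pace and stop on an object; the grip force is fixed at half the most. Time passes only in rows, so rows that do not move let the fingers close. It gives the time, the measured TCP pose, the force, the opening and the grip force at its end, in the units of the state.
- manip.get_state(): the state, without advancing time (a new reading comes with each control period).
- manip.grab_frame(name): name is "side" or "top"; returns a dict with "color" (420x560x3 uint8, red, green, blue), "mtx" (3x3 intrinsics, pixels), "dist_coeffs" ([k1, k2, p1, p2, k3] as OpenCV has them; the pictures are not rectified), "T" (4x4, takes a point from camera to world coordinates). Camera axes: x right, y down, z forward; pixel columns grow to the right and rows downward; lengths in m; the calibration is good to about 2 mm. A picture is of the moment at which its call begins. There is no depth.
- manip.close_job(): hands the job in; it is judged then, once.
Trained networks look in the newest picture that a camera, given by its name, has taken for a name from the list of things; names that differ only in an ending like _2 or _b are one class to them, and where a whole thing is asked for, a point or a joint stands for the part that bears it (a point fixed in the world has none). Each returns a list of dicts, best first, with "p" (0 to 1); they miss things now and then, are a little off and sometimes report something else, mostly with a low value. They report only what shows in the picture. A call takes as long as a camera call. They do not tell look-alikes from the thing itself.
- manip.silhouettes(camera, target): "mask" (420x560 bool, what is visible of it) and "xy" ([column, row] in pixels, amid what is visible of it).
- manip.mark_of(camera, target): "xy" ([column, row] in pixels: a listed point, or the origin of a listed thing).
The state is a dict: "time": time; "qpos": joint angles; "joint_vel": joint speeds; "joint_torque": joint torques, N m; "eef_pos": TCP position; "orientation": TCP orientation; "force": force on the tool from outside, world axes, zero at the start; "wrist_torque": the same for the moment, N m; "gripper_width": opening from 0.0 (shut) to 1.0 (fully open); "grip_force": force on a finger pad.
Only numpy, scipy, OpenCV 4.12 (cv2) and the standard library are available. Lean on these libraries where they do the work, as an engineer would, in place of code of your own. Each camera call takes 0.05 s, during which the arm holds its last target. There are 200 camera calls.

## Working session

There is one attempt and no reset: what is moved stays moved. The work goes in short steps, Python scripts to look and compute and a tool call to move; the robot and the scene stay as the last step left them, time stands still between calls to the robot, and variables do not carry over. Pictures are saved under pics/ and viewed, at most 10 in all, crops included, and the job is handed in when it is done.

Besides the shell and the picture viewer there is one more tool, called after "Emit:" in YAML: its name, and indented under it one key for each argument. step_arm: Moves the arm, as the interface text tells. Its arguments: {"type":"object","properties":{"steps":{"type":"string"}},"required":["steps"]}

```bash
mkdir -p pics; python3 - <<'E'
from bench import manip
import cv2
for c in ("top","side"):
    f=manip.grab_frame(c); cv2.imwrite(f"pics/{c}0.png",cv2.cvtColor(f["color"],cv2.COLOR_RGB2BGR))
    print(c,f["mtx"].round(1).tolist(),f["dist_coeffs"],f["T"].round(3).tolist())
    for n in ["tray","tray_slot1","tray_slot2","bar_mid","bar_end1","bar_end2","rest","piece_a_mid","piece_b_mid","loupe","gap_a","gap_b"]:
        print(n,[(d["xy"] if isinstance(d["xy"],list) else [round(float(v),1) for v in d["xy"]],round(float(d["p"]),2)) for d in manip.mark_of(c,n)])
s=manip.get_state();print(s["time"],s["eef_pos"],s["orientation"],s["gripper_width"])
E
```

```text
top [[539.6, 0.0, 277.8], [0.0, 539.6, 212.2], [0.0, 0.0, 1.0]] [-0.02468272  0.          0.          0.          0.        ] [[-0.014, -0.994, 0.112, 0.45], [-1.0, 0.014, -0.006, -0.011], [0.004, -0.112, -0.994, 1.444], [0.0, 0.0, 0.0, 1.0]]
tray [([248.7, 257.6], 0.73), ([173.9, 162.0], 0.59)]
tray_slot1 [([251.1, 288.4], 0.79), ([242.3, 215.7], 0.72), ([170.5, 240.4], 0.67)]
tray_slot2 [([251.1, 288.4], 0.79), ([242.3, 215.7], 0.72), ([170.5, 240.4], 0.67)]
bar_mid [([246.5, 256.8], 0.9)]
bar_end1 [([252.2, 298.7], 0.75), ([245.6, 213.0], 0.74)]
bar_end2 [([252.2, 298.7], 0.75), ([245.6, 213.0], 0.74)]
rest [([171.2, 239.2], 0.72)]
piece_a_mid [([311.2, 282.7], 0.89), ([360.4, 288.6], 0.74), ([258.1, 268.5], 0.36)]
piece_b_mid [([362.9, 213.1], 0.57), ([252.6, 302.3], 0.42)]
loupe [([365.7, 252.3], 0.5)]
gap_a [([259.8, 273.2], 0.93), ([244.9, 241.1], 0.58)]
gap_b [([259.8, 273.2], 0.93), ([244.9, 241.1], 0.58)]
side [[424.9, 0.0, 283.5], [0.0, 424.9, 216.5], [0.0, 0.0, 1.0]] [0.01333421 0.         0.         0.         0.        ] [[0.998, 0.048, -0.049, 0.618], [0.063, -0.373, 0
[... 269 characters left out ...]
 316.7], 0.57)]
bar_end2 [([203.3, 215.2], 0.95), ([300.0, 215.2], 0.78), ([289.0, 316.7], 0.57)]
rest [([278.2, 209.4], 0.54)]
piece_a_mid [([178.7, 303.6], 0.77), ([205.4, 270.9], 0.77), ([291.1, 318.8], 0.6)]
piece_b_mid [([296.1, 314.0], 0.85)]
loupe [([233.9, 315.1], 0.79)]
gap_a [([230.6, 225.9], 0.85), ([271.2, 230.7], 0.68), ([374.0, 330.4], 0.52), ([211.8, 213.3], 0.47)]
gap_b [([230.6, 225.9], 0.85), ([271.2, 230.7], 0.68), ([374.0, 330.4], 0.52), ([211.8, 213.3], 0.47)]
1.3 [ 0.17968096 -0.51980999  0.23124915] [[ 9.45112903e-01  3.26743937e-01 -2.91093792e-05]
 [ 3.26743938e-01 -9.45112900e-01  7.33396490e-05]
 [-3.54836415e-06 -7.88255618e-05 -9.99999997e-01]] 1.0010846926240402
```

View crops.

```bash
python3 - <<'E'
import cv2
t=cv2.imread("pics/top0.png")[140:340,130:400]; cv2.imwrite("pics/topc.png",cv2.resize(t,None,fx=2.9,fy=2.9,interpolation=cv2.INTER_CUBIC))
t=cv2.imread("pics/side0.png"); cv2.imwrite("pics/sidec.png",cv2.resize(t,None,fx=1.4,fy=1.4,interpolation=cv2.INTER_CUBIC))
E
```

```text
(no output)
```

View pics/topc.png

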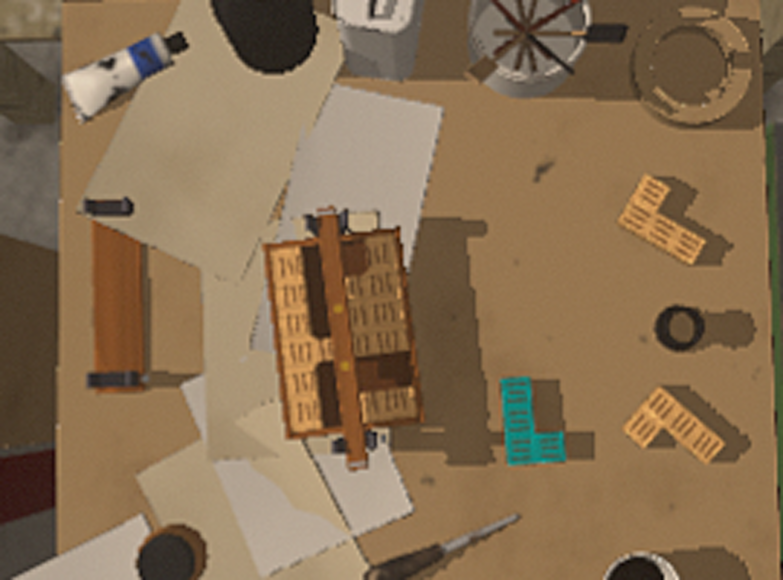

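View pics/sidec.png

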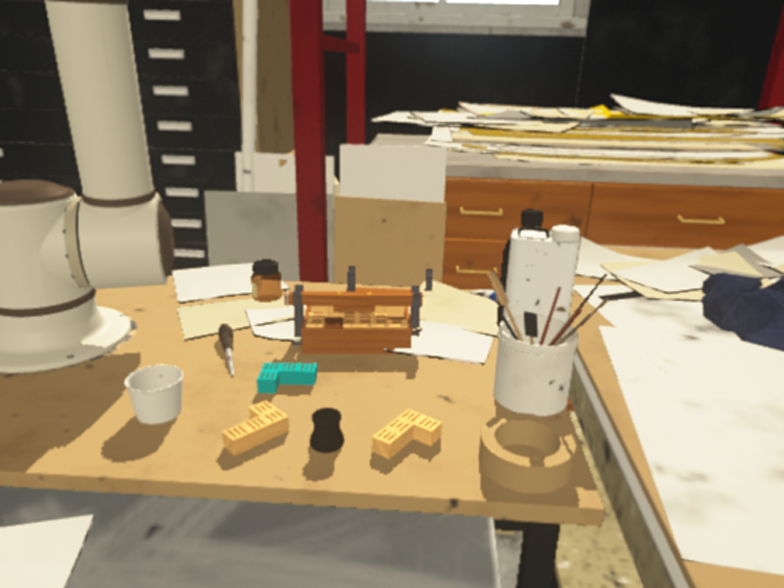

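The top view shows the tray at px (248,257), its bar along world +x, and the empty rest at (171,239). There are three L shapes. The turquoise one at (311,283) is the look-alike. The pale one at (358,216) has its foot at the left end, so it is piece_b. The pale one at (361,287) is piece_a. Next I fit outlines in both cameras.

```bash
cat > h.py <<'E'
import numpy as np, cv2
from bench import manip
from scipy.optimize import minimize
S=4
def prism(poly,z0,z1):
    p=np.array(poly,float); n=len(p)
    b=np.c_[p,np.full(n,z0)]; t=np.c_[p,np.full(n,z1)]
    return [b,t]+[np.array([b[i],b[(i+1)%n],t[(i+1)%n],t[i]]) for i in range(n)]
def box(cx,cy,lx,ly,z0,z1): return prism([(cx-lx/2,cy-ly/2),(cx+lx/2,cy-ly/2),(cx+lx/2,cy+ly/2),(cx-lx/2,cy+ly/2)],z0,z1)
m=1e-3
LA=np.array([(-39,-26),(39,-26),(39,26),(13,26),(13,0),(-39,0)])*m
LB=LA*[-1,1]
def pose(p,X): c,s=np.cos(p[2]),np.sin(p[2]); return np.c_[X[:,:2]@np.array([[c,s],[-s,c]])+p[:2],X[:,2]]
def proj(f,X):
    Ti=np.linalg.inv(f["T"]); return cv2.projectPoints(X,cv2.Rodrigues(Ti[:3,:3])[0],Ti[:3,3],f["mtx"],f["dist_coeffs"])[0][:,0]
def render(f,faces,p):
    im=np.zeros((420*S,560*S),np.uint8)
    for F in faces:
        q=(proj(f,pose(p,F))+.5)*S-.5
        cv2.fillPoly(im,[np.round(q*16).astype(np.int32)],255,shift=4)
    return cv2.resize(im,(560,420),interpolation=cv2.INTER_AREA)/255.
def ray(f,px,z):
    u=cv2.undistortPoints(np.array([[px]],float),f["mtx"],f["dist_coeffs"])[0,0]
    d=f["T"][:3,:3]@[u[0],u[1],1]; o=f["T"][:3,3]; return o+d*(z-o[2])/d[2]
def fit(obs,faces,p0,ignore=()):
    G=lambda a:cv2.GaussianBlur(np.float32(a),(0,0),1.0)
    def cost(q): return sum((w*(G(render(f,faces,(q[0],q[1],q[2]/5)))-G(M))**2).sum() for f,M,w in obs)
    x0=np.array([p0[0],p0[1],p0[2]*5]); sim=x0+np.vstack([np.zeros(3),np.eye(3)*[.012,.012,.4]])
    r=minimize(cost,x0,method="Nelder-Mead",options=dict(initial_simplex=sim,xatol=1e-4,fatol=.01,maxiter=150))
    area=sum(M.sum() for _,M,_ in obs)
    return np.array([r.x[0],r.x[1],r.x[2]/5]),r.fun/area
E
cat > a.py <<'E'
from h import *
import pickle
D={}
for c in ("top","side"):
    f=manip.grab_frame(c); D[c]=f; D[c,"sil"]={}
    for n in ["piece_a","piece_b","tray","bar","rest","loupe"]:
        L=manip.silhouettes(c,n); D[c,"sil"][n]=L
        for d in L: print(c,n,np.round(d["xy"],1),round(d["p"],2),d["mask"].sum())
pickle.dump(D,open("d0.pkl","wb"))
o=D["top"]["color"][:,:,::-1].copy()
col=dict(piece_a=(0,0,255),piece_b=(255,0,0),tray=(0,255,0),bar=(255,0,255),rest=(0,255,255),loupe=(255,255,0))
outs=[]
for c,(y0,y1,x0,x1) in dict(top=(180,320,150,390),side=(180,340,150,390)).items():
    o=D[c]["color"][:,:,::-1][y0:y1,x0:x1]; o=cv2.resize(o,None,fx=3,fy=3)
    for n,L in D[c,"sil"].items():
        for d in L:
            mm=cv2.resize(d["mask"][y0:y1,x0:x1].astype(np.uint8),None,fx=3,fy=3,interpolation=0)
            cv2.drawContours(o,cv2.findContours(mm,0,1)[0],-1,col[n],1)
    outs.append(o)
h=outs[0].shape[0]; o=np.vstack(outs); o=cv2.resize(o,None,fx=.66,fy=.66); print(o.shape); cv2.imwrite("pics/masks.png",o)
E
python3 a.py
```

```text
top piece_a [308.2 287.7] 0.95 407
top piece_a [363.2 288.5] 0.82 377
top piece_a [357.5 219. ] 0.7 479
top piece_a [374.4 151.3] 0.46 826
top piece_a [248.8 251.8] 0.39 2874
top piece_b [308.2 287.7] 0.95 407
top piece_b [363.2 288.5] 0.82 377
top piece_b [357.5 219. ] 0.7 479
top piece_b [374.4 151.3] 0.46 826
top piece_b [248.8 251.8] 0.39 2874
top tray [248.7 255.3] 0.8 2864
top bar [251.2 259.9] 0.81 578
top rest [165.9 244.4] 0.84 1148
top rest [250.3 255.1] 0.54 2902
top loupe [360.3 255.8] 0.57 58
side piece_a [290.2 308.6] 0.8 961
side piece_a [198.4 266.1] 0.78 706
side piece_a [234.5 304.5] 0.66 655
side piece_b [290.2 308.6] 0.8 961
side piece_b [198.4 266.1] 0.78 706
side piece_b [234.5 304.5] 0.66 655
side tray [251.6 237.6] 0.69 3016
side tray [291.7 311.1] 0.62 974
side bar [254.5 215.9] 0.65 989
side bar [376.3 325.8] 0.38 3126
side rest [252.5 201.1] 0.73 118
side loupe [231.9 305.8] 0.83 662
side loupe [252. 217.] 0.33 967
(594, 475, 3)
```

View pics/masks.png

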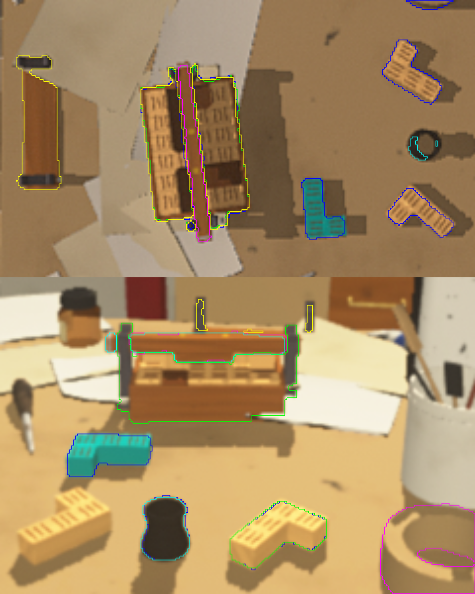

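```bash
cat > b.py <<'E'
from h import *
import pickle
D=pickle.load(open("d0.pkl","rb")); t,s=D["top"],D["side"]; ov={c:D[c]["color"][:,:,::-1].copy() for c in("top","side")}
P={}
def gc(f,faces,p):
    r=render(f,faces,p)>.5; k=np.ones((3,3),np.uint8)
    g=np.full(r.shape,cv2.GC_BGD,np.uint8); u=r.astype(np.uint8)
    g[cv2.dilate(u,k,iterations=7)>0]=cv2.GC_PR_BGD; g[u>0]=cv2.GC_PR_FGD; g[cv2.erode(u,k,iterations=3)>0]=cv2.GC_FGD
    ys,xs=np.nonzero(cv2.dilate(u,k,iterations=14)); sl=np.s_[ys.min():ys.max(),xs.min():xs.max()]
    gg=g[sl].copy(); cv2.grabCut(np.ascontiguousarray(f["color"][sl]),gg,None,np.zeros((1,65)),np.zeros((1,65)),4,cv2.GC_INIT_WITH_MASK)
    out=np.zeros(r.shape); out[sl]=(gg&1); return out
tm=D["top","sil"]["piece_a"]; sm=D["side","sil"]["piece_a"]
W=np.ones((420,560),np.float32)
for n,L,mt,ms,yaw in (("piece_a",LA,tm[1],None,.84),("piece_b",LB,tm[2],sm[0],-2.0)):
    F=prism(L,0,.022); p=np.r_[ray(t,mt["xy"],.011)[:2],yaw]
    p,c0=fit([(t,mt["mask"],W)],F,p); print(n,"topmask",p.round(4),round(c0,3))
    M=gc(t,F,p); N=gc(s,F,p)
    a,c1=fit([(t,M,W)],F,p); b,c2=fit([(s,N,W)],F,p); q,c3=fit([(t,M,W),(s,N,W)],F,p)
    print("  gc top",a.round(4),round(c1,3),"side",b.round(4),round(c2,3),"both",q.round(4),round(c3,3)); P[n]=q;P[n,"top"]=a
# bar (origin below centre; in tray beam z .062-.082)
F=box(0,0,.230,.018,.062,.082); bm=D["top","sil"]["bar"][0]
p=np.r_[ray(t,bm["xy"],.072)[:2],.12]; p,c=fit([(t,bm["mask"],W)],F,p); print("bar mask",p.round(4),round(c,3))
M=gc(t,F,p); a,c=fit([(t,M,W)],F,p); print("bar gc",a.round(4),round(c,3)); P["bar"]=a; barF=F
# tray
F=box(0,0,.177,.125,0,.044); tk=D["top","sil"]["tray"][0]["mask"]|D["top","sil"]["bar"][0]["mask"]
p=P["bar"].copy()
ign=[*box(.1,0,.03,.06,0,.09),*box(-.1,0,.03,.06,0,.09),*barF]
w=1-np.float32(cv2.dilate(np.float32(render(t,ign,p)>0),np.ones((5,5))))
a,c=fit([(t,tk,w)],F,p); print("tray mask",a.round(4),round(c,3))
M=gc(t,F,a); a2,c=fit([(t,M,w)],F,a); print("tray gc",a2.round(4),round(c,3)); P["tray"]=a2
# rest: dark brackets
dark=(t["color"].max(2)<75); dm=np.zeros_like(dark); dm[200:285,155:182]=dark[200:285,155:182]
F=[]
for x in(-.078,.078):
    F+=box(x,0,.014,.042,.006,.028)+box(x,.017,.014,.009,.006,.052)+box(x,-.017,.014,.009,.006,.052)
ys,xs=np.nonzero(dm); print("dark",xs.min(),xs.max(),ys.min(),ys.max(),dm.sum())
a,c=fit([(t,dm,W)],F,np.r_[ray(t,(xs.mean(),ys.mean()),.04)[:2],0]); print("rest",a.round(4),round(c,3)); P["rest"]=a
pickle.dump(P,open("P.pkl","wb"))
B=box(0,0,.177,.125,0,.044)
T=lambda L,z:[np.c_[np.array(L,float),np.full(len(L),z)]]
ga=np.array([(-26,-52),(-26,26),(-78,26),(-78,0),(-52,0),(-52,-52)])*m
gb=np.array([(0,26),(78,26),(78,-26),(52,-26),(52,0),(0,0)])*m
sc=3; outs=[]
for c,(y0,y1,x0,x1) in dict(top=(190,310,150,390),side=(180,340,150,390)).items():
    f=D[c]; o=cv2.resize(f["color"][:,:,::-1],None,fx=sc,fy=sc,interpolation=cv2.INTER_CUBIC)
    for k,FF in (("piece_a",prism(LA,0,.022)),("piece_b",prism(LB,0,.022)),("tray",T([(-.0885,-.0625),(.0885,-.0625),(.0885,.0625),(-.0885,.0625)],.044)+T(ga,.048)+T(gb,.048)),("rest",F+box(0,0,.18,.046,0,.006)),("bar",barF)):
        for X in FF: cv2.polylines(o,[np.round((proj(f,pose(P[k],X))+.5)*sc).astype(int)],True,(0,0,255),1)
    outs.append(o[y0*sc:y1*sc,x0*sc:x1*sc])
o=np.vstack(outs); o=cv2.resize(o,None,fx=.7,fy=.7,interpolation=cv2.INTER_AREA); print(o.shape); cv2.imwrite("pics/fit.png",o)
E
python3 b.py
```

```text
piece_a topmask [ 0.4013 -0.2367  0.8458] 0.037
  gc top [ 0.4024 -0.2381  0.8367] 0.011 side [ 0.4055 -0.2365  0.8394] 0.004 both [ 0.405  -0.2366  0.8353] 0.018
piece_b topmask [ 0.5985 -0.2398 -2.0505] 0.026
  gc top [ 0.6006 -0.239  -2.101 ] 0.022 side [ 0.6032 -0.2394 -2.0661] 0.037 both [ 0.6025 -0.2395 -2.0807] 0.039
bar mask [0.4905 0.0593 0.1164] 0.049
bar gc [0.4882 0.0634 0.1441] 0.277
tray mask [0.4988 0.0593 0.112 ] 0.004
tray gc [0.5001 0.0617 0.1112] 0.022
dark 159 178 208 272 137
rest [0.5384 0.2683 0.0362] 0.286
(588, 504, 3)
```

View pics/fit.png

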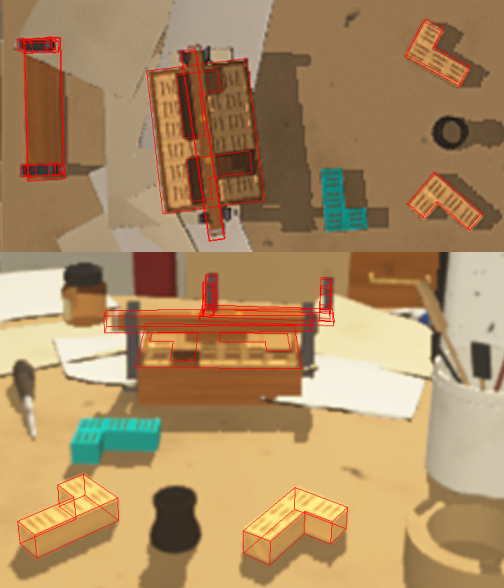

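The piece fits agree well in both cameras. The tray will be refined once the bar is off it. First move: above the bar.

```bash
cat > plan.py <<'E'
import sys,numpy as np
from bench import manip
# plan.py x y z yawdeg : turn (5deg units, nearest half turn or keep) then shift in axes after the turn (40mm units)
x,y,z,w=map(float,sys.argv[1:5]); s=manip.get_state(); R=np.array(s["orientation"]); p=np.array(s["eef_pos"])
yaw=np.degrees(np.arctan2(R[1,0],R[0,0])); d=(w-yaw+90)%180-90
c=np.radians(yaw+d); X=np.array([np.cos(c),np.sin(c),0]); Y=np.array([np.sin(c),-np.cos(c),0]); e=np.array([x,y,z])-p
print("t",round(s["time"],2),"pos",p.round(4),"yaw",round(yaw,2),"tilt",R[2,2].round(4),"q",np.round(s["qpos"],2),"w",round(s["gripper_width"],3),"F",np.round(s["force"],1))
print("turn units",round(-d/5,2),"(or %+g)"%(36*np.sign(d)),"shift x,y,z units",(np.array([e@X,e@Y,-e[2]])/.04).round(2), "now-axes",(np.array([e@R[:,0],e@R[:,1],e@R[:,2]])/.04).round(2))
E
python3 plan.py .492 .0595 .20 6.6
python3 - <<'E'
from h import *
import pickle
D=pickle.load(open("d0.pkl","rb")); t,s=D["top"],D["side"]
for px in((203.3,215.2),(300,215.2),(252,211.1)): print("side bar",ray(s,px,.072).round(4))
for px in((252.2,298.7),(245.6,213),(246.5,256.8)): print("top bar",ray(t,px,.072).round(4))
W=np.ones((420,560),np.float32)
F=box(0,0,.230,.018,.062,.082)+box(0,0,.07,.016,.05,.062)
for c in("top","side"): print("bar",c,[v.round(4) if hasattr(v,'round') else v for v in fit([(D[c],D[c,"sil"]["bar"][0]["mask"],W)],F,(.495,.06,.115))])
f=s; tm=D["side","sil"]["tray"][0]["mask"]
for a,e in(((.4988,.0593,.112),0),):
    print("side tray rim px",proj(s,pose(a,np.array([(.0885,-.0625,0),(-.0885,-.0625,0),(.0885,-.0625,.044),(-.0885,-.0625,.044)]))).round(1).tolist())
c=cv2.resize(s["color"][:,:,::-1][190:265,190:325],None,fx=5,fy=5,interpolation=cv2.INTER_CUBIC); cv2.imwrite("pics/sidetray.png",c)
E
```

```text
t 2.0 pos [ 0.1797 -0.5198  0.2313] yaw 19.07 tilt -1.0 q [-1.24  0.09  0.18  1.66  0.    1.57] w 1.002 F [ 0.7  0.4 -0.5]
turn units 2.49 (or -36) shift x,y,z units [  9.42 -13.49   0.78] now-axes [ 12.11 -11.14   0.78]
side bar [0.3872 0.031  0.072 ]
side bar [0.6083 0.0598 0.072 ]
side bar [0.4942 0.0712 0.072 ]
top bar [0.3863 0.048  0.072 ]
top bar [0.6034 0.0629 0.072 ]
top bar [0.4916 0.0615 0.072 ]
bar top [array([0.4911, 0.059 , 0.1189]), np.float64(0.0479)]
bar side [array([0.4956, 0.0606, 0.1278]), np.float64(0.136)]
side tray rim px [[291.7, 252.7], [213.5, 252.6], [292.4, 235.2], [212.8, 234.9]]
```

Emit:
step_arm:
  steps: "0 0 0 0 0.2;0 0 0 0.8 0.2;0 0 0 0.8 0.2;0 0 0 0.9 0.2"

```text
time: 2.33
eef_pos: [0.1797, -0.5198, 0.2313]
orientation: [[0.994, 0.111, 0.0], [0.111, -0.994, -0.0], [0.0, 0.0, -1.0]]
force: [-0.1, 0.1, -1.7]
gripper_width: 0.598
grip_force: 0.0
```

```bash
python3 plan.py .492 .0595 .20 6.6
```

```text
t 2.33 pos [ 0.1797 -0.5198  0.2313] yaw 6.38 tilt -1.0 q [-1.24  0.09  0.18  1.66  0.    1.79] w 0.598 F [-0.1  0.1 -1.7]
turn units -0.04 (or +36) shift x,y,z units [  9.42 -13.49   0.78] now-axes [  9.37 -13.53   0.78]
```

Emit:
step_arm:
  steps: "0 0 0 -1 0.2;0 0 0 -1 0.2;0 0 0 -1 0.2;0 0 0 -1 0.2;0 0 0 -1 0.2;0 0 0 -1 0.2;0 0 0 -1 0.2;0 0 0 -1 0.2;0 0 0 -1 0.2;0 0 0 -1 0.2;0 0 0 -1 0.2;0 0 0 -1 0.2;0 0 0 -1 0.2;0 0 0 -1 0.2;0 0 0 -1 0.2;0 0 0 -1 0.2;0 0 0 -1 0.2;0 0 0 -1 0.2"

```text
time: 3.83
eef_pos: [0.1797, -0.5198, 0.2313]
orientation: [[-0.119, 0.993, 0.0], [0.993, 0.119, -0.0], [-0.0, 0.0, -1.0]]
force: [-0.6, 0.0, -0.8]
gripper_width: 0.595
grip_force: 0.0
```

```bash
python3 plan.py .492 .0595 .20 96.5
```

```text
t 3.83 pos [ 0.1797 -0.5198  0.2313] yaw 96.81 tilt -1.0 q [-1.24  0.09  0.18  1.66  0.    0.21] w 0.595 F [-0.6  0.  -0.8]
turn units 0.06 (or -36) shift x,y,z units [13.51  9.4   0.78] now-axes [13.45  9.47  0.78]
```

View pics/sidetray.png

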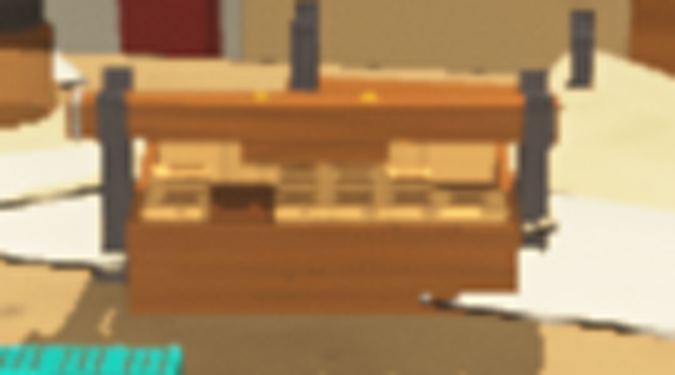

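Emit:
step_arm:
  steps: "0.4 0.28 0 0 0.2;0.8 0.56 0 0 0.2;0.8 0.56 0 0 0.2;0.8 0.56 0 0 0.2;0.8 0.56 0 0 0.2;0.8 0.56 0 0 0.2;0.8 0.56 0 0 0.2;0.8 0.56 0 0 0.2;0.8 0.56 0 0 0.2;0.8 0.56 0 0 0.2;0.8 0.56 0 0 0.2;0.8 0.56 0 0 0.2;0.8 0.56 0 0 0.2;0.8 0.56 0 0 0.2;0.8 0.56 0 0 0.2;0.8 0.56 0 0 0.2;0.8 0.56 0.2 0 0.2;0.3 0.2 0.3 0 0.2"

```text
time: 5.33
eef_pos: [0.4949, 0.0637, 0.2114]
orientation: [[-0.117, 0.993, 0.002], [0.993, 0.117, 0.001], [0.001, 0.002, -1.0]]
force: [-0.2, -0.2, -0.2]
gripper_width: 0.606
grip_force: 0.0
```

Emit:
step_arm:
  steps: "0 0 0 -1 0.2;0 0 0 -1 0.2;0 0 0 -1 0.2;0 0 0 -1 0.2;0 0 0 -1 0.2;0 0 0 -1 0.2;0 0 0 -1 0.2;0 0 0 -1 0.2;0 0 0 -1 0.2;0 0 0 -1 0.2;0 0 0 -1 0.2;0 0 0 -1 0.2;0 0 0 -1 0.2;0 0 0 -1 0.2;0 0 0 -1 0.2;0 0 0 -1 0.2;0 0 0 -1 0.2;0 0 0 -1 0.2"

```text
time: 6.83
eef_pos: [0.4928, 0.0595, 0.2111]
orientation: [[-0.993, -0.118, -0.0], [-0.118, 0.993, -0.0], [0.0, -0.0, -1.0]]
force: [-0.5, 0.2, 0.9]
gripper_width: 0.6
grip_force: 0.0
```

```bash
python3 plan.py .493 .0597 .055 186.6
```

```text
t 6.83 pos [0.4928 0.0595 0.2111] yaw -173.2 tilt -1.0 q [ 0.12 -0.05  0.    1.62 -0.    0.  ] w 0.6 F [-0.5  0.2  0.9]
turn units 0.04 (or -36) shift x,y,z units [-0.    0.01  3.9 ] now-axes [-0.01  0.01  3.9 ]
```

Emit:
step_arm:
  steps: "0 0 0.5 0 0.2;0 0 0.8 0 0.2;0 0 0.8 0 0.2;0 0 0.8 0 0.2;0 0 0.6 0 0.2;0 0 0.4 0 0.2;0 0 0 0 0.2;0 0 0 0 -1;0 0 0 0 -1;0 0 0 0 -1;0 0 0 0 -1;0 0 0 0 -1"

```text
time: 7.83
eef_pos: [0.4941, 0.0598, 0.0571]
orientation: [[-0.993, -0.114, 0.003], [-0.114, 0.993, 0.0], [-0.003, -0.0, -1.0]]
force: [-0.9, -1.4, 6.9]
gripper_width: 0.197
grip_force: 59.5
```

```bash
python3 plan.py .493 .0597 .115 186.6; python3 -c "
from bench import manip
print(manip.get_state()['grip_force'])"
```

```text
t 7.83 pos [0.4941 0.0598 0.0571] yaw -173.43 tilt -1.0 q [ 0.12 -0.04 -0.29  1.32 -0.    0.01] w 0.197 F [-0.9 -1.4  6.9]
turn units -0.01 (or +36) shift x,y,z units [ 0.03  0.   -1.45] now-axes [ 0.02 -0.   -1.45]
59.47660803794861
```

Emit:
step_arm:
  steps: "0 0 -0.1 0 -1;0 0 -0.2 0 -1;0 0 -0.3 0 -1;0 0 -0.3 0 -1;0 0 -0.3 0 -1;0 0 -0.3 0 -1;0 0 -0.3 0 -1;0 0 -0.2 0 -1;0 0 0 0 -1;0 0 0 0 -1"

```text
time: 8.67
eef_pos: [0.4933, 0.0599, 0.1357]
orientation: [[-0.993, -0.114, 0.001], [-0.114, 0.993, 0.0], [-0.001, 0.0, -1.0]]
force: [-0.2, 0.2, -2.8]
gripper_width: 0.2
grip_force: 58.5
```

```bash
cat > c.py <<'E'
from h import *
import pickle
D={}
for c in ("top","side"):
    D[c]=manip.grab_frame(c)
    D[c,"sil"]={n:manip.silhouettes(c,n) for n in ("rest","tray","bar")}
pickle.dump(D,open("d1.pkl","wb")); s=D["side"];t=D["top"]
def brackets(): 
    F=[]
    for x in(-.078,.078): F+=box(x,0,.014,.042,.006,.028)+box(x,.017,.014,.009,.006,.052)+box(x,-.017,.014,.009,.006,.052)
    return F
W=np.ones((420,560),np.float32); rm=D["top","sil"]["rest"]
for d in rm: print(d["xy"],d["p"],d["mask"].sum())
print("rest mask",fit([(t,rm[0]["mask"],W)],brackets()+box(0,0,.18,.046,0,.006),(.538,.268,.03)))
o=cv2.resize(t["color"][:,:,::-1][190:300,145:295],None,fx=4,fy=4,interpolation=cv2.INTER_CUBIC)
cv2.imwrite("pics/rest.png",o)
for d in D["top","sil"]["bar"][:1]: print("bar",d["p"],d["mask"].sum(),fit([(t,d["mask"],W)],box(0,0,.23,.018,.125,.145),(.493,.06,.115)))
E
python3 c.py
```

```text
[168.4, 243.8] 0.72 1150
rest mask (array([0.53696463, 0.26983515, 0.03832207]), np.float64(0.05260592585024627))
```

View pics/rest.png

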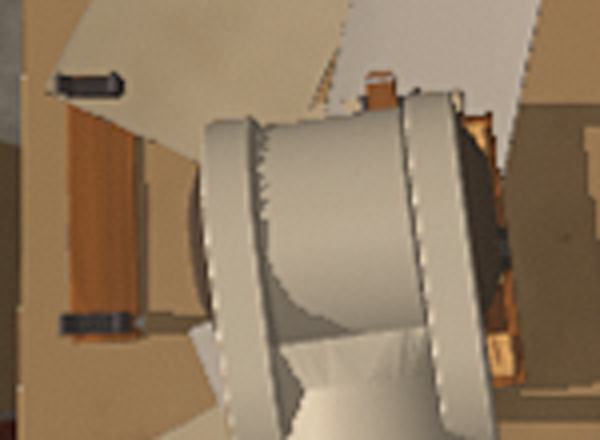

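```bash
python3 - <<'E'
from h import *
import pickle
t=pickle.load(open("d1.pkl","rb"))["top"]
a,b=ray(t,(167.1,211.2),.045),ray(t,(169.0,270.9),.045); print(a,b,(a+b)/2,np.arctan2(*(a-b)[1::-1]),np.hypot(*(a-b)[:2]))
E
python3 plan.py .539 .2685 .13 182.1
```

```text
[0.61397973 0.26923257 0.045     ] [0.45891039 0.26307326 0.045     ] [0.53644506 0.26615292 0.045     ] 0.03969884544771905 0.1551916159540559
t 9.07 pos [0.4929 0.0598 0.1349] yaw -173.43 tilt -1.0 q [ 0.12 -0.05 -0.15  1.47  0.    0.01] w 0.198 F [-0.5  0.6 -1.5]
turn units 0.89 (or -36) shift x,y,z units [-1.34  5.17  0.12] now-axes [-1.74  5.05  0.12]
```

Emit:
step_arm:
  steps: "0 0.2 0 0.3 -1;-0.1 0.5 0 0.3 -1;-0.2 0.7 0 0.27 -1;-0.2 0.7 0 0 -1;-0.2 0.7 0 0 -1;-0.2 0.7 0 0 -1;-0.2 0.7 0 0 -1;-0.2 0.5 0 0 -1;-0.1 0.4 0 0 -1;0 0.2 0 0 -1;0 0 0 0 -1;0 0 0 0 -1"

```text
time: 10.07
eef_pos: [0.5382, 0.2738, 0.135]
orientation: [[-0.999, -0.039, -0.001], [-0.039, 0.999, -0.001], [0.001, -0.001, -1.0]]
force: [-0.2, -0.1, -2.8]
gripper_width: 0.2
grip_force: 58.7
```

```bash
python3 plan.py .539 .268 .025 182.2
```

```text
t 10.07 pos [0.5382 0.2738 0.135 ] yaw -177.75 tilt -1.0 q [ 0.47  0.2   0.12  1.49 -0.    0.43] w 0.2 F [-0.2 -0.1 -2.8]
turn units 0.01 (or -36) shift x,y,z units [-0.02 -0.14  2.75] now-axes [-0.02 -0.14  2.75]
```

Emit:
step_arm:
  steps: "0 -0.14 0.2 0 -1;0 0 0.4 0 -1;0 0 0.5 0 -1;0 0 0.5 0 -1;0 0 0.3 0 -1;0 0 0.2 0 -1;0 0 0 0 -1;0 0 0 0 -1"

```text
time: 10.73
eef_pos: [0.5388, 0.268, 0.0517]
orientation: [[-0.999, -0.038, 0.0], [-0.038, 0.999, 0.0], [-0.0, 0.0, -1.0]]
force: [-1.0, 0.3, -1.6]
gripper_width: 0.198
grip_force: 58.8
```

```bash
python3 - <<'E'
from h import *
s=manip.grab_frame("side"); o=cv2.resize(s["color"][:,:,::-1][140:260,190:340],None,fx=5,fy=5,interpolation=cv2.INTER_CUBIC)
t=manip.grab_frame("top"); q=cv2.resize(t["color"][:,:,::-1][190:300,130:280],None,fx=2,fy=2); q=cv2.resize(q,(300,220)); o=cv2.resize(o,(480,384)); c=np.zeros((384,780,3),np.uint8); c[:,:480]=o; c[:220,480:]=q; cv2.imwrite("pics/r2.png",c)
E
python3 plan.py .539 .268 .023 182.2
```

```text
t 10.83 pos [0.5394 0.2686 0.0526] yaw -177.79 tilt -1.0 q [ 0.46  0.21 -0.03  1.33  0.    0.42] w 0.199 F [ 0.5  1.  -2. ]
turn units 0.0 (or -36) shift x,y,z units [ 0.01 -0.02  0.74] now-axes [ 0.01 -0.02  0.74]
```

View pics/r2.png

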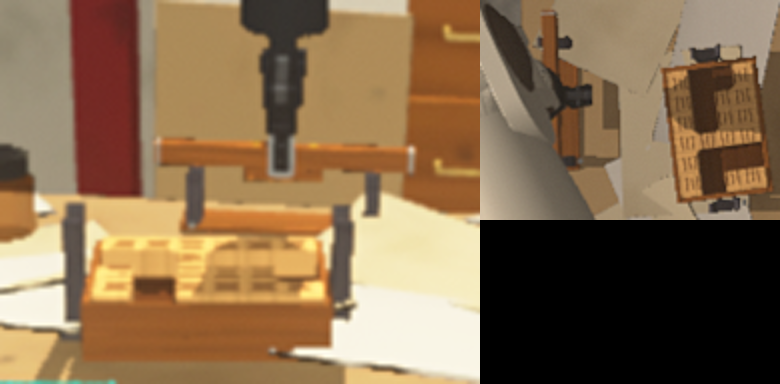

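```bash
python3 - <<'E'
from h import *
import pickle
t0=pickle.load(open("d1.pkl","rb"))["top"]["color"]; f=manip.grab_frame("top"); t=f["color"]
for r in (204,211,271,277):
    print(r); print([tuple(map(int,v)) for v in t[r,154:182]]); 
    if r in(211,271): print("before",[int(v.max()) for v in t0[r,154:182]])
for x in (.11,.078,-.078): print(proj(f,pose((.5394,.2686,.038),np.array([(x,.009,.078),(x,-.009,.078),(x,.021,.052),(x,-.021,.052)]))).round(1).tolist())
E
```

```text
204
[(146, 117, 80), (147, 116, 80), (144, 114, 77), (145, 114, 79), (146, 114, 79), (146, 120, 88), (145, 106, 70), (133, 82, 43), (120, 72, 37), (129, 79, 40), (127, 79, 41), (125, 76, 39), (126, 77, 42), (87, 52, 28), (83, 59, 38), (142, 122, 95), (157, 138, 110), (154, 135, 107), (154, 134, 105), (156, 137, 107), (156, 135, 107), (155, 134, 106), (154, 135, 106), (152, 133, 103), (155, 135, 107), (153, 132, 103), (155, 135, 106), (152, 133, 103)]
211
[(121, 99, 76), (143, 112, 78), (150, 127, 95), (153, 137, 107), (127, 112, 92), (73, 68, 65), (73, 54, 44), (111, 69, 41), (126, 76, 40), (128, 80, 42), (127, 79, 42), (122, 74, 37), (133, 83, 41), (100, 63, 36), (64, 45, 32), (59, 50, 44), (58, 53, 50), (59, 53, 51), (55, 48, 46), (60, 51, 48), (47, 41, 37), (30, 24, 25), (134, 117, 91), (161, 140, 109), (154, 133, 106), (153, 132, 103), (151, 132, 102), (152, 132, 103)]
before [148, 149, 151, 156, 134, 80, 49, 48, 48, 54, 59, 60, 60, 58, 58, 60, 60, 65, 92, 79, 51, 31, 137, 166, 159, 156, 156, 159]
271
[(111, 101, 86), (110, 100, 85), (108, 98, 84), (107, 95, 85), (106, 96, 82), (
[... 378 characters left out ...]
, 50, 59, 57, 59, 52, 58, 56, 60, 55, 80, 78, 55, 44, 56, 83, 99, 100, 100]
277
[(122, 113, 96), (120, 110, 95), (117, 105, 91), (113, 101, 87), (109, 101, 86), (108, 99, 85), (105, 96, 83), (105, 95, 83), (104, 94, 80), (104, 96, 82), (103, 94, 81), (100, 91, 77), (100, 91, 77), (100, 93, 79), (98, 88, 76), (97, 89, 76), (96, 87, 75), (93, 86, 73), (92, 84, 70), (85, 80, 68), (98, 87, 73), (129, 105, 76), (146, 117, 81), (147, 116, 80), (146, 116, 81), (143, 114, 77), (147, 114, 79), (146, 117, 82)]
[[159.7, 196.2], [166.8, 195.8], [157.3, 197.9], [173.4, 197.0]]
[[160.1, 208.6], [167.1, 208.3], [157.6, 210.0], [173.7, 209.2]]
[[161.9, 270.0], [169.0, 269.7], [159.3, 270.3], [175.6, 269.5]]
```

```bash
python3 - <<'E'
from h import *
import pickle
f=pickle.load(open("d1.pkl","rb"))["top"]; t=f["color"].astype(int)
for r in (228,240,252,262):
    v=t[r,150:190]; print(r,[(int(a[0]),int(a[2])) for a in v[8:33]])
for r in (228,240,252,262): 
    print(r,proj(f,pose((.5394,.2686,.038),np.array([((240-r)*.00266,.023,.006),((240-r)*.00266,-.023,.006)]))).round(1).tolist())
E
```

```text
228 [(150, 82), (150, 83), (152, 86), (153, 72), (138, 48), (128, 42), (127, 38), (129, 43), (131, 45), (130, 40), (128, 39), (125, 38), (124, 38), (121, 36), (118, 36), (126, 41), (123, 40), (125, 43), (123, 40), (136, 41), (107, 35), (94, 51), (95, 53), (138, 76), (154, 82)]
240 [(148, 79), (147, 78), (150, 81), (152, 78), (137, 56), (127, 37), (127, 36), (128, 41), (131, 42), (133, 44), (133, 41), (127, 40), (124, 37), (123, 41), (117, 35), (123, 39), (124, 40), (118, 38), (119, 35), (127, 40), (103, 34), (93, 47), (99, 57), (94, 53), (133, 68)]
252 [(150, 80), (150, 82), (150, 82), (141, 78), (132, 58), (125, 35), (124, 39), (126, 38), (130, 39), (134, 45), (133, 41), (129, 39), (126, 42), (121, 38), (118, 38), (120, 36), (124, 42), (116, 38), (114, 33), (120, 41), (113, 35), (99, 45), (95, 51), (93, 53), (139, 75)]
262 [(150, 81), (150, 79), (149, 82), (147, 82), (156, 64), (145, 41), (127, 35), (125, 39), (128, 42), (130, 40), (132, 40), (130, 35), (127, 41), (123, 40), (119, 35), (118, 38), (123, 39), (121, 38), (116, 36), (118, 41), (123, 40), (97, 38), (92, 52), (98, 56), (139, 75)]
228 [[161.1, 229.2], [178.2, 228.3]]
240 [[161.4, 241.1], [178.6, 240.2]]
252 [[161.8, 253.1], [179.0, 252.2]]
262 [[162.0, 263.1], [179.3, 262.2]]
```

Emit:
step_arm:
  steps: "0 0 0.15 0 -1;0 0 0.2 0 -1;0 0 0.2 0 -1;0 0 0.12 0 -1;0 0 0 0 -1;0 0 0 0 -1"

```text
time: 11.38
eef_pos: [0.5385, 0.2684, 0.0238]
orientation: [[-0.999, -0.039, -0.001], [-0.039, 0.999, -0.0], [0.001, -0.0, -1.0]]
force: [-0.5, 0.5, -1.4]
gripper_width: 0.202
grip_force: 58.8
```

```bash
python3 plan.py .539 .268 .022 182.2
```

```text
t 11.38 pos [0.5385 0.2684 0.0238] yaw -177.78 tilt -1.0 q [ 0.46  0.23 -0.07  1.28 -0.    0.42] w 0.202 F [-0.5  0.5 -1.4]
turn units 0.0 (or -36) shift x,y,z units [-0.01 -0.01  0.05] now-axes [-0.01 -0.01  0.05]
```

Emit:
step_arm:
  steps: "0 0 0.05 0 -1;0 0 0.02 0 -1;0 0 0 0 -0.3;0 0 0 0 0.2;0 0 0 0 0.2;0 0 0 0 0.2;0 0 -0.3 0 0.2;0 0 -0.6 0 0.2;0 0 -0.8 0 0.2;0 0 -0.8 0 0.2;0 0 -0.8 0 0.2;0 0 -0.5 0 0.2"

```text
time: 12.38
eef_pos: [0.5392, 0.2687, 0.1783]
orientation: [[-0.999, -0.039, 0.004], [-0.039, 0.999, 0.002], [-0.004, 0.002, -1.0]]
force: [0.2, 0.5, 1.1]
gripper_width: 0.604
grip_force: 0.0
```

```bash
python3 plan.py .405 -.2366 .15 47.9
```

```text
t 12.38 pos [0.5392 0.2687 0.1783] yaw -177.78 tilt -1.0 q [ 0.46  0.2   0.2   1.57 -0.    0.42] w 0.604 F [0.2 0.5 1.1]
turn units -9.14 (or +36) shift x,y,z units [11.62 -5.98  0.71] now-axes [  3.84 -12.49   0.67]
```

Emit:
step_arm:
  steps: "0 0 0 -1 0.2;0 0 0 -1 0.2;0 0 0 -1 0.2;0 0 0 -1 0.2;0 0 0 -1 0.2;0 0 0 -1 0.2;0 0 0 -1 0.2;0 0 0 -1 0.2;0 0 0 -1 0.2;0 0 0 -0.14 0.2"

```text
time: 13.22
eef_pos: [0.5388, 0.2685, 0.1746]
orientation: [[-0.667, -0.745, 0.001], [-0.745, 0.667, 0.0], [-0.001, -0.0, -1.0]]
force: [-1.2, -0.1, -0.4]
gripper_width: 0.599
grip_force: 0.0
```

```bash
python3 plan.py .4103 -.2496 .10 48
```

```text
t 13.22 pos [0.5388 0.2685 0.1746] yaw -131.85 tilt -1.0 q [ 0.46  0.2   0.19  1.56  0.   -0.38] w 0.599 F [-1.2 -0.1 -0.4]
turn units 0.03 (or -36) shift x,y,z units [11.77 -6.28  1.86] now-axes [11.79 -6.25  1.86]
```

Emit:
step_arm:
  steps: "0.4 -0.21 0 0 0.2;0.74 -0.395 0 0 0.2;0.74 -0.395 0 0 0.2;0.74 -0.395 0 0 0.2;0.74 -0.395 0 0 0.2;0.74 -0.395 0 0 0.2;0.74 -0.395 0 0 0.2;0.74 -0.395 0 0 0.2;0.74 -0.395 0 0 0.2;0.74 -0.395 0 0 0.2;0.74 -0.395 0 0 0.2;0.74 -0.395 0 0 0.2;0.74 -0.395 0 0 0.2;0.74 -0.395 0.2 0 0.2;0.74 -0.395 0.3 0 0.2;0.74 -0.395 0.4 0 0.2;0.27 -0.12 0.4 0 0.2;0 0 0.4 0 0.2;0 0 0 0 0.2"

```text
time: 14.8
eef_pos: [0.4073, -0.2488, 0.1033]
orientation: [[-0.673, -0.739, -0.003], [-0.739, 0.673, 0.002], [0.001, 0.004, -1.0]]
force: [-0.4, 1.0, 0.1]
gripper_width: 0.599
grip_force: 0.0
```

```bash
python3 plan.py .4103 -.2496 .011 48; cat > d.py <<'E'
from h import *
import pickle,sys
D={}
for c in ("top","side"):
    D[c]=manip.grab_frame(c); D[c,"sil"]=manip.silhouettes(c,"tray"); D[c,"bar"]=manip.silhouettes(c,"bar")
    for d in D[c,"sil"]+D[c,"bar"]: print(c,d["xy"],round(d["p"],2),d["mask"].sum())
pickle.dump(D,open("d2.pkl","wb"))
t,s=D["top"],D["side"]
W=np.ones((420,560),np.float32)
# gaps/tray: fit by edge: dark gap mask vs model. first tray outline
p0=(.4995,.060,.113)
F=box(0,0,.177,.125,0,.044)
ign=box(.1,0,.03,.06,0,.095)+box(-.1,0,.03,.06,0,.095)
for c in("top","side"):
    f=D[c]; w=1-np.float32(cv2.dilate(np.float32(render(f,ign,p0)>0),np.ones((5,5))))
    a,k=fit([(f,D[c,"sil"][0]["mask"],w)],F,p0); print("tray",c,a.round(4),round(k,4))
T=lambda L,z:np.c_[np.array(L,float),np.full(len(L),z)]
ga=np.array([(-26,-52),(-26,26),(-78,26),(-78,0),(-52,0),(-52,-52)])*m
gb=np.array([(0,26),(78,26),(78,-26),(52,-26),(52,0),(0,0)])*m
sc=6; outs=[]; p=(.4995,.0600,.1125)
for c,(y0,y1,x0,x1) in dict(top=(210,300,215,285),side=(190,262,195,310)).items():
    f=D[c]; o=cv2.resize(f["color"][y0:y1,x0:x1,::-1],None,fx=sc,fy=sc,interpolation=cv2.INTER_CUBIC)
    for X in (T([(-.0885,-.0625),(.0885,-.0625),(.0885,.0625),(-.0885,.0625)],.044),T(ga,.048),T(gb,.048)):
        cv2.polylines(o,[np.round((proj(f,pose(p,X))-[x0,y0]+.5)*sc).astype(int)],True,(255,0,0),1)
    outs.append(cv2.resize(o,(350,450) if c=="top" else (450,282)))
c=np.zeros((450,800,3),np.uint8); c[:,:350]=outs[0]; c[:282,350:]=outs[1]; cv2.imwrite("pics/tray2.png",c)
E
python3 d.py
```

```text
t 14.8 pos [ 0.4073 -0.2488  0.1033] yaw -132.33 tilt -1.0 q [-0.55 -0.09 -0.25  1.42  0.   -1.38] w 0.599 F [-0.4  1.   0.1]
turn units -0.07 (or +36) shift x,y,z units [-0.04 -0.07  2.31] now-axes [-0.04 -0.08  2.31]
top [245.4, 256.7] 0.91 3584
top [169.8, 240.8] 0.6 727
side [249.4, 233.3] 0.78 3419
side [282.9, 198.9] 0.61 695
tray top [0.4984 0.0598 0.1099] 0.0009
tray side [0.4988 0.0626 0.1614] 0.0075
```

View pics/tray2.png

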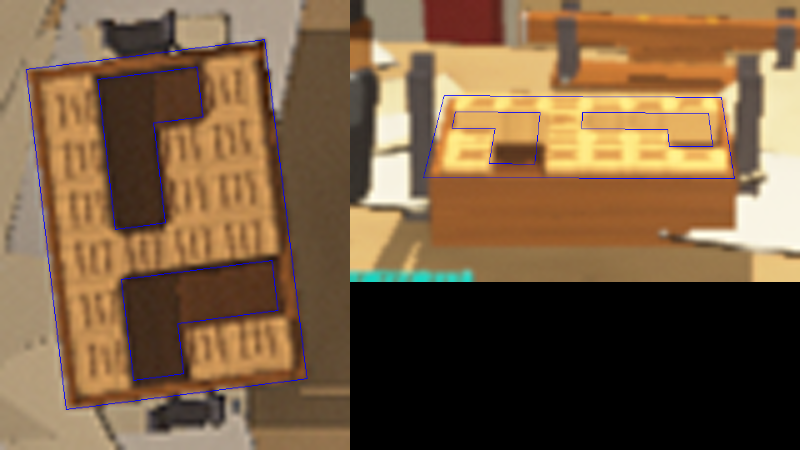

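Emit:
step_arm:
  steps: "-0.04 -0.07 0.3 -0.07 0.2;0 0 0.6 0 0.2;0 0 0.6 0 0.2;0 0 0.5 0 0.2;0 0 0.3 0 0.2;0 0 0 0 0.2;0 0 0 0 -1;0 0 0 0 -1;0 0 0 0 -1;0 0 0 0 -1;0 0 0 0 -1"

```text
time: 16.02
eef_pos: [0.413, -0.2498, 0.0152]
orientation: [[-0.666, -0.746, 0.002], [-0.746, 0.666, -0.001], [-0.001, -0.003, -1.0]]
force: [-0.3, -0.5, 6.7]
gripper_width: 0.282
grip_force: 59.7
```

```bash
python3 plan.py .4103 -.2496 .011 48
```

```text
t 16.02 pos [ 0.413  -0.2498  0.0152] yaw -131.73 tilt -1.0 q [-0.54 -0.05 -0.38  1.24  0.   -1.39] w 0.282 F [-0.3 -0.5  6.7]
turn units 0.05 (or -36) shift x,y,z units [0.04 0.05 0.11] now-axes [0.04 0.06 0.11]
```

Emit:
step_arm:
  steps: "0 0 -0.2 0 -1;0 0 -0.5 0 -1;0 0 -0.7 0 -1;0 0 -0.7 -0.5 -1;0 0 -0.6 -1 -1;0 0 -0.3 -1 -1;0 0 0 -1 -1;0 0 0 -1 -1;0 0 0 -1 -1;0 0 0 -1 -1;0 0 0 -1 -1;0 0 0 -1 -1;0 0 0 -0.7 -1;0 0 0 -0.4 -1;0 0 0 0 -1"

```text
time: 17.27
eef_pos: [0.4121, -0.2494, 0.1344]
orientation: [[0.111, -0.994, 0.0], [-0.994, -0.111, -0.0], [0.0, -0.0, -1.0]]
force: [0.7, -0.7, -0.9]
gripper_width: 0.283
grip_force: 59.0
```

```bash
python3 plan.py .4631 .0394 .115 96.4
```

```text
t 17.27 pos [ 0.4121 -0.2494  0.1344] yaw -83.64 tilt -1.0 q [-0.54 -0.09 -0.19  1.47 -0.   -2.23] w 0.283 F [ 0.7 -0.7 -0.9]
turn units -0.01 (or +36) shift x,y,z units [-7.03 -2.07  0.48] now-axes [-7.03 -2.07  0.48]
```

Emit:
step_arm:
  steps: "-0.3 -0.1 0 0 -1;-0.7 -0.2 0 0 -1;-0.8 -0.23 0 0 -1;-0.8 -0.24 0 0 -1;-0.8 -0.24 0 0 -1;-0.8 -0.24 0 0 -1;-0.8 -0.23 0 0 -1;-0.7 -0.2 0 0 -1;-0.6 -0.18 0.1 0 -1;-0.4 -0.12 0.2 0 -1;-0.2 -0.06 0.2 0 -1;-0.13 -0.03 0.2 0 -1;0 0 0.2 0 -1;0 0 0 0 -1;0 0 0 0 -1"

```text
time: 18.52
eef_pos: [0.4632, 0.0384, 0.0972]
orientation: [[0.108, -0.994, -0.001], [-0.994, -0.108, -0.0], [0.0, 0.001, -1.0]]
force: [0.6, 0.5, 0.5]
gripper_width: 0.278
grip_force: 59.0
```

```bash
python3 plan.py .4631 .0394 .075 96.4; cat > e.py <<'E'
from h import *
import pickle,sys
# e.py piece dz_tcp cx cy yaw : overlay expected piece (at measured TCP) and gap in both cameras
L=LA if sys.argv[1]=="a" else LB; dz,gx,gy,dyaw=map(float,sys.argv[2:6]); out=sys.argv[6]
st=manip.get_state(); p=st["eef_pos"]; R=st["orientation"]; yaw=np.arctan2(R[1,0],R[0,0])+dyaw
c,s_=np.cos(yaw),np.sin(yaw); ctr=np.array(p[:2])-np.array([[c,-s_],[s_,c]])@[gx,gy]
P=(ctr[0],ctr[1],yaw); z=p[2]-dz; print("piece exp",np.round(P,4),"z",round(z,4))
T=(.500,.060,.111); ga=np.array([(-26,-52),(-26,26),(-78,26),(-78,0),(-52,0),(-52,-52)])*m; gb=np.array([(0,26),(78,26),(78,-26),(52,-26),(52,0),(0,0)])*m
G=np.c_[ga if sys.argv[1]=="a" else gb,np.full(6,.048)]
cv=np.zeros((480,800,3),np.uint8); xo=0
for cam,(y0,y1,x0,x1) in dict(side=(180,260,200,300),top=(205,305,210,290)).items():
    f=manip.grab_frame(cam); sc=5 if cam=="side" else 3.9
    o=cv2.resize(f["color"][y0:y1,x0:x1,::-1],None,fx=sc,fy=sc,interpolation=cv2.INTER_CUBIC)
    for X in prism(L,z,z+.022): cv2.polylines(o,[np.round((proj(f,pose(P,X))-[x0,y0]+.5)*sc).astype(int)],True,(0,0,255),1)
    cv2.polylines(o,[np.round((proj(f,pose(T,G))-[x0,y0]+.5)*sc).astype(int)],True,(255,0,0),1)
    h,w=o.shape[:2]; w=min(w,800-xo); cv[:h,xo:xo+w]=o[:480,:w]; xo+=w
    pickle.dump(f,open(f"e_{cam}.pkl","wb"))
cv2.imwrite("pics/"+out,cv)
E
python3 e.py a .0152 -.0034 -.013 3.14159 pa.png
```

```text
t 18.52 pos [0.4632 0.0384 0.0972] yaw -83.8 tilt -1.0 q [ 0.08 -0.12 -0.29  1.41 -0.   -1.6 ] w 0.278 F [0.6 0.5 0.5]
turn units -0.04 (or +36) shift x,y,z units [-0.03  0.    0.56] now-axes [-0.03 -0.    0.55]
piece exp [0.4499 0.0403 1.6789] z 0.082
```

View pics/pa.png

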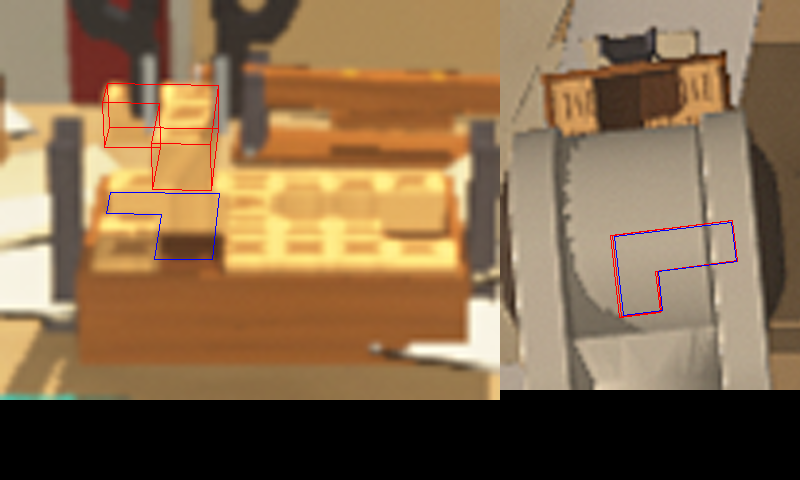

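```bash
python3 - <<'E'
import pickle,numpy as np
f=pickle.load(open("e_side.pkl","rb"))["color"].astype(int)
for r in (210,212,214,216,217,226,228,229,230,231): print(r,[int(v) for v in f[r,226:250].sum(1)//3])
E
```

```text
210 [179, 179, 180, 178, 167, 155, 153, 155, 157, 160, 163, 164, 160, 155, 152, 148, 144, 165, 181, 173, 128, 94, 98, 125]
212 [179, 180, 181, 176, 158, 155, 156, 159, 162, 164, 162, 158, 153, 151, 153, 152, 150, 170, 182, 174, 134, 105, 102, 104]
214 [198, 195, 195, 191, 172, 161, 160, 164, 163, 160, 156, 152, 152, 154, 155, 152, 156, 187, 196, 192, 187, 180, 178, 180]
216 [171, 161, 160, 160, 160, 163, 167, 167, 163, 153, 150, 152, 155, 154, 155, 155, 171, 203, 208, 204, 195, 179, 175, 176]
217 [179, 178, 178, 178, 174, 170, 176, 177, 169, 155, 153, 155, 156, 157, 157, 155, 172, 201, 206, 202, 192, 179, 175, 177]
226 [173, 151, 141, 145, 149, 130, 120, 118, 113, 113, 116, 116, 117, 120, 120, 116, 114, 120, 142, 169, 174, 175, 176, 177]
228 [111, 106, 108, 112, 115, 107, 73, 58, 60, 59, 60, 59, 59, 59, 59, 58, 57, 60, 89, 148, 171, 172, 171, 172]
229 [98, 98, 102, 114, 124, 110, 74, 60, 60, 61, 61, 61, 61, 60, 61, 59, 60, 61, 96, 159, 168, 157, 154, 153]
230 [108, 108, 109, 118, 128, 115, 80, 66, 64, 62, 62, 62, 62, 63, 67, 69, 63, 60, 94, 157, 173, 172, 171, 172]
231 [137, 134, 136, 137, 131, 118, 95, 83, 72, 68, 68, 69, 68, 74, 84, 82, 72, 66, 103, 174, 197, 201, 202, 202]
```

Emit:
step_arm:
  steps: "-0.02 -0.04 0.1 0 -1;0 0 0.2 0 -1;0 0 0.2 0 -1;0 0 0.2 0 -1;0 0 0.15 0 -1;0 0 0.1 0 -1;0 0 0.05 0 -1;0 0 0 0 -1"

```text
time: 19.28
eef_pos: [0.4646, 0.0402, 0.057]
orientation: [[0.109, -0.994, -0.001], [-0.994, -0.109, -0.0], [-0.0, 0.001, -1.0]]
force: [-2.0, 0.2, -1.9]
gripper_width: 0.279
grip_force: 58.9
```

```bash
python3 plan.py .4646 .0394 .052 96.4
```

```text
t 19.28 pos [0.4646 0.0402 0.057 ] yaw -83.72 tilt -1.0 q [ 0.09 -0.11 -0.35  1.33  0.   -1.59] w 0.279 F [-2.   0.2 -1.9]
turn units -0.02 (or +36) shift x,y,z units [0.02 0.   0.13] now-axes [0.02 0.   0.13]
```

Emit:
step_arm:
  steps: "0.01 0 0.06 0 -1;0 0 0.06 0 -1;0 0 0 0 -1;0 0 0 0 -0.3;0 0 0 0 -0.1;0 0 0 0 -0.1;0 0 0 0 -0.1"

```text
time: 19.87
eef_pos: [0.4657, 0.0399, 0.0532]
orientation: [[0.109, -0.994, 0.001], [-0.994, -0.109, 0.0], [0.0, -0.001, -1.0]]
force: [0.5, 0.4, 0.1]
gripper_width: 0.447
grip_force: 0.0
```

Emit:
step_arm:
  steps: "0 0 -0.2 0 -0.1;0 0 -0.4 0 -0.1;0 0 -0.5 0 -0.1;0 0 -0.7 0 0;0 0 -0.7 0 0.2;0 0 -0.3 0 0.2"

```text
time: 20.37
eef_pos: [0.4662, 0.0399, 0.1692]
orientation: [[0.109, -0.994, 0.005], [-0.994, -0.109, 0.0], [0.0, -0.005, -1.0]]
force: [0.5, -0.3, 0.7]
gripper_width: 0.599
grip_force: 0.0
```

```bash
python3 - <<'E'
import numpy as np
for n,(x,y,w) in dict(top=(.6006,-.239,-2.07),avg=(.6018,-.2392,-2.07)).items():
    c,s=np.cos(w),np.sin(w); print(n,np.degrees(w),(x+c*.005+s*.013,y+s*.005-c*.013))
E
python3 plan.py .593 -.237 .12 -118.6
```

```text
top -118.6022635920804 (np.float64(0.5867928344602183), np.float64(-0.237166375240932))
avg -118.6022635920804 (np.float64(0.5879928344602183), np.float64(-0.23736637524093201))
t 20.37 pos [0.4662 0.0399 0.1692] yaw -83.74 tilt -1.0 q [ 0.09 -0.13 -0.16  1.54 -0.   -1.59] w 0.599 F [ 0.5 -0.3  0.7]
turn units 6.97 (or -36) shift x,y,z units [ 4.56 -6.1   1.23] now-axes [ 7.23 -2.39  1.24]
```

Emit:
step_arm:
  steps: "0 0 0 1 0.2;0 0 0 1 0.2;0 0 0 1 0.2;0 0 0 1 0.2;0 0 0 1 0.2;0 0 0 1 0.2;0 0 0 0.97 0.2;0 0 0 0 0.2"

```text
time: 21.03
eef_pos: [0.4652, 0.0398, 0.165]
orientation: [[-0.482, -0.876, 0.0], [-0.876, 0.482, 0.0], [-0.0, -0.0, -1.0]]
force: [0.0, 0.4, 0.2]
gripper_width: 0.6
grip_force: 0.0
```

```bash
python3 plan.py .5887 -.2374 .12 -118.6;  cat > g.py <<'E'
from h import *
import sys
n,z=sys.argv[1],float(sys.argv[2]); L=LA if n=="a" else LB; p0=tuple(map(float,sys.argv[3:6])); F=prism(L,z,z+.022); W=np.ones((420,560),np.float32)
for c in sys.argv[6:]:
    f=manip.grab_frame(c)
    for d in manip.silhouettes(c,"piece_"+n):
        r=render(f,F,p0)>.5; iou=(r&d["mask"]).sum()/(r|d["mask"]).sum()
        if iou>.3:
            G=prism(L,z+.0215,z+.022) if c=="top" and z>.01 else F
            print(c,round(d["p"],2),"iou",round(iou,2),fit([(f,d["mask"],W)],G,p0)[0].round(4),round(fit([(f,d["mask"],W)],G,p0)[1],3))
    print(c,"marks",[ray(f,d["xy"],z+.011).round(4).tolist() for d in manip.mark_of(c,f"piece_{n}_mid") if d["p"]>.3])
E
python3 g.py a .026 .4512 .0413 1.682 side
```

```text
t 21.03 pos [0.4652 0.0398 0.165 ] yaw -118.8 tilt -1.0 q [ 0.09 -0.13 -0.16  1.53 -0.   -0.98] w 0.6 F [0.  0.4 0.2]
turn units -0.04 (or +36) shift x,y,z units [ 4.61 -6.03  1.12] now-axes [ 4.59 -6.04  1.12]
side 0.6 iou 0.49 [0.4523 0.0638 1.7277] 0.433
side marks [[0.4552, 0.0457, 0.037], [0.5378, 0.053, 0.037]]
```

Emit:
step_arm:
  steps: "0.3 -0.4 0 -0.04 0.2;0.55 -0.72 0 0 0.2;0.55 -0.72 0 0 0.2;0.55 -0.72 0 0 0.2;0.55 -0.72 0 0 0.2;0.55 -0.72 0 0 0.2;0.55 -0.72 0.1 0 0.2;0.5 -0.65 0.2 0 0.2;0.3 -0.4 0.3 0 0.2;0.2 -0.26 0.4 0 0.2;0 0 0.3 0 0.2;0 0 0 0 0.2;0 0 0 0 0.2"

```text
time: 22.27
eef_pos: [0.5892, -0.236, 0.1123]
orientation: [[-0.474, -0.88, -0.002], [-0.88, 0.474, 0.001], [0.0, 0.002, -1.0]]
force: [-0.3, 0.9, 1.0]
gripper_width: 0.599
grip_force: 0.0
```

```bash
python3 plan.py .5887 -.2374 .012 -118.6; python3 g.py a .026 .4512 .0413 1.682 top; python3 - <<'E'
from h import *
f=manip.grab_frame("top"); g=manip.grab_frame("side")
o=cv2.resize(f["color"][205:305,215:285,::-1],None,fx=5,fy=5,interpolation=cv2.INTER_CUBIC)
q=cv2.resize(g["color"][185:260,200:285,::-1],None,fx=5,fy=5,interpolation=cv2.INTER_CUBIC)
c=np.zeros((500,780,3),np.uint8); c[:,:350]=o; c[:375,352:777]=q; cv2.imwrite("pics/after_a.png",c)
E
```

```text
t 22.27 pos [ 0.5892 -0.236   0.1123] yaw -118.32 tilt -1.0 q [-0.38  0.28  0.17  1.46  0.   -1.46] w 0.599 F [-0.3  0.9  1. ]
turn units 0.06 (or -36) shift x,y,z units [ 0.04 -0.01  2.51] now-axes [ 0.04 -0.01  2.51]
top 0.8 iou 0.81 [0.4491 0.0427 1.7351] 0.028
top marks [[0.4555, 0.0335, 0.037], [0.4249, -0.1064, 0.037]]
```

Emit:
step_arm:
  steps: "0.04 0 0.3 0.06 0.2;0 0 0.6 0 0.2;0 0 0.6 0 0.2;0 0 0.6 0 0.2;0 0 0.4 0 0.2;0 0 0 0 0.2;0 0 0 0 0.2;0 0 0 0 -1;0 0 0 0 -1;0 0 0 0 -1;0 0 0 0 -1;0 0 0 0 -1"

```text
time: 23.52
eef_pos: [0.5902, -0.2386, 0.0149]
orientation: [[-0.48, -0.877, 0.003], [-0.877, 0.48, -0.001], [-0.0, -0.003, -1.0]]
force: [-0.8, 0.7, 6.5]
gripper_width: 0.285
grip_force: 59.6
```

```bash
python3 plan.py .5887 -.2374 .012 -118.6
```

```text
t 23.52 pos [ 0.5902 -0.2386  0.0149] yaw -118.69 tilt -1.0 q [-0.38  0.31  0.02  1.27  0.   -1.45] w 0.285 F [-0.8  0.7  6.5]
turn units -0.02 (or +36) shift x,y,z units [-0.01  0.05  0.07] now-axes [-0.01  0.05  0.07]
```

Emit:
step_arm:
  steps: "0 0 -0.2 0 -1;0 0 -0.5 0 -1;0 0 -0.7 0 -1;0 0 -0.7 0.5 -1;0 0 -0.6 1 -1;0 0 -0.3 1 -1;0 0 0 1 -1;0 0 0 1 -1;0 0 0 1 -1;0 0 0 1 -1;0 0 0 1 -1;0 0 0 1 -1;0 0 0 1 -1;0 0 0 1 -1;0 0 0 0.5 -1;0 0 0 0 -1"

```text
time: 24.85
eef_pos: [0.5892, -0.2382, 0.1337]
orientation: [[-0.994, -0.108, 0.001], [-0.108, 0.994, -0.0], [-0.001, -0.0, -1.0]]
force: [-0.2, -0.3, 0.1]
gripper_width: 0.277
grip_force: 59.0
```

```bash
python3 plan.py .5336 .0766 .095 186.36
```

```text
t 24.85 pos [ 0.5892 -0.2382  0.1337] yaw -173.8 tilt -1.0 q [-0.38  0.28  0.21  1.5   0.   -0.49] w 0.277 F [-0.2 -0.3  0.1]
turn units -0.03 (or +36) shift x,y,z units [0.51 7.97 0.97] now-axes [0.53 7.97 0.96]
```

Emit:
step_arm:
  steps: "0.02 0.3 0 -0.03 -1;0.05 0.7 0 0 -1;0.05 0.8 0 0 -1;0.06 0.85 0 0 -1;0.06 0.85 0 0 -1;0.06 0.85 0 0 -1;0.06 0.85 0 0 -1;0.05 0.8 0 0 -1;0.05 0.7 0.1 0 -1;0.03 0.6 0.2 0 -1;0.02 0.37 0.2 0 -1;0 0.3 0.2 0 -1;0 0 0.2 0 -1;0 0 0 0 -1;0 0 0 0 -1;0 0 0 0 -1"

```text
time: 26.18
eef_pos: [0.5332, 0.0756, 0.0972]
orientation: [[-0.994, -0.112, 0.0], [-0.112, 0.994, -0.0], [-0.0, -0.0, -1.0]]
force: [-0.4, -0.3, -0.0]
gripper_width: 0.282
grip_force: 59.0
```

```bash
python3 plan.py .5336 .0766 .052 186.36; python3 e.py b .0149 .0053 -.013 0 pb.png; python3 - <<'E'
import pickle,numpy as np
from h import *
F=pickle.load(open("e_side.pkl","rb")); f=F["color"].astype(int)
st=manip.get_state(); p=st["eef_pos"]; P=(p[0]+.0067,p[1]-.0123,np.radians(186.3)); z=p[2]-.0149
print("piece verts px bottom",proj(F,pose(P,np.c_[LB,np.full(6,z)])).round(1).tolist(),"top",proj(F,pose(P,np.c_[LB,np.full(6,z+.022)])).round(1).tolist())
gb=np.array([(-3.5,29.5),(81.5,29.5),(81.5,-29.5),(48.5,-29.5),(48.5,-3.5),(-3.5,-3.5)])*m
for tx in(.5015,): print("gap px",proj(F,pose((tx,.06,.111),np.c_[gb,np.full(6,.048)])).round(1).tolist())
for r in range(204,228,2): print(r,[int(v) for v in f[r,244:302].sum(1)//3])
E
```

```text
t 26.18 pos [0.5332 0.0756 0.0972] yaw -173.57 tilt -1.0 q [ 0.14  0.05 -0.12  1.4  -0.    0.03] w 0.282 F [-0.4 -0.3 -0. ]
turn units 0.01 (or -36) shift x,y,z units [-0.01  0.02  1.13] now-axes [-0.01  0.02  1.13]
piece exp [ 0.5399  0.0633 -3.0294] z 0.0823
piece verts px bottom [[254.5, 205.0], [287.1, 205.3], [288.3, 213.3], [277.0, 213.2], [276.6, 209.1], [254.3, 208.9]] top [[254.5, 196.3], [287.4, 196.6], [288.6, 204.3], [277.2, 204.2], [276.8, 200.3], [254.3, 200.1]]
gap px [[253.2, 217.7], [288.1, 217.9], [289.6, 227.6], [275.3, 227.5], [275.0, 223.1], [253.0, 223.0]]
204 [182, 183, 184, 169, 110, 80, 81, 81, 80, 107, 161, 160, 158, 158, 158, 157, 157, 158, 158, 158, 158, 158, 159, 159, 157, 158, 158, 157, 158, 156, 154, 153, 152, 149, 159, 191, 195, 193, 194, 196, 195, 192, 192, 198, 207, 201, 151, 141, 145, 134, 108, 99, 97, 97, 96, 129, 196, 219]
206 [184, 183, 176, 137, 93, 80, 79, 81, 80, 92, 124, 131, 152, 157, 156, 155, 155, 155, 157, 156, 156, 156, 156, 156, 157, 157, 156, 156, 157, 157, 157, 157, 156, 153, 147, 161, 167, 166, 166, 163, 159, 162, 166, 167, 166, 160,
[... 2211 characters left out ...]
7, 169, 169, 169, 169, 169, 169, 169, 168, 169, 169, 169, 157, 123, 131, 168, 202, 137, 80, 83, 85, 83, 85, 138, 215, 223]
224 [185, 177, 188, 184, 182, 183, 184, 184, 188, 202, 209, 208, 207, 203, 189, 185, 185, 185, 185, 191, 204, 208, 206, 206, 202, 190, 186, 187, 187, 186, 190, 198, 180, 170, 170, 169, 170, 169, 169, 170, 170, 170, 171, 167, 143, 110, 129, 146, 156, 114, 81, 83, 84, 83, 85, 137, 212, 221]
226 [188, 176, 173, 175, 176, 177, 177, 179, 178, 188, 202, 205, 199, 178, 163, 156, 144, 153, 157, 160, 177, 200, 203, 200, 189, 168, 163, 159, 148, 156, 161, 163, 141, 123, 119, 119, 119, 119, 121, 119, 120, 120, 119, 118, 109, 99, 123, 129, 106, 82, 80, 84, 85, 83, 86, 137, 213, 221]
```

View pics/pb.png

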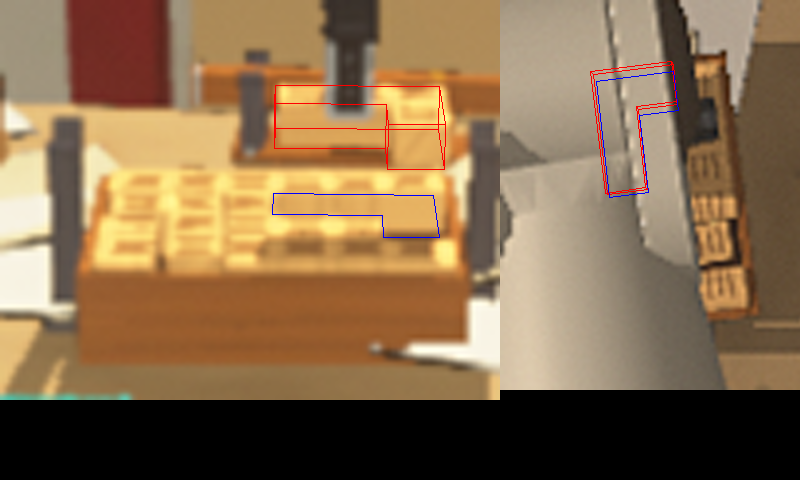

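Emit:
step_arm:
  steps: "0.05 0.03 0.1 0 -1;0 0 0.2 0 -1;0 0 0.2 0 -1;0 0 0.2 0 -1;0 0 0.15 0 -1;0 0 0.1 0 -1;0 0 0.05 0 -1;0 0 0 0 -1"

```text
time: 26.95
eef_pos: [0.5313, 0.0774, 0.0561]
orientation: [[-0.994, -0.113, 0.001], [-0.113, 0.994, 0.0], [-0.001, 0.0, -1.0]]
force: [4.2, 0.9, -3.5]
gripper_width: 0.28
grip_force: 59.1
```

```bash
python3 plan.py .531 .0766 .052 186.36
```

```text
t 26.95 pos [0.5313 0.0774 0.0561] yaw -173.53 tilt -1.0 q [ 0.14  0.06 -0.19  1.32 -0.    0.03] w 0.28 F [ 4.2  0.9 -3.5]
turn units 0.02 (or -36) shift x,y,z units [ 0.01 -0.02  0.1 ] now-axes [ 0.01 -0.02  0.1 ]
```

Emit:
step_arm:
  steps: "-0.02 -0.02 0.05 0 -1;0 0 0.05 0 -1;0 0 0 0 -1"

```text
time: 27.2
eef_pos: [0.5318, 0.0765, 0.0525]
orientation: [[-0.994, -0.113, -0.0], [-0.113, 0.994, -0.0], [0.0, -0.0, -1.0]]
force: [1.7, -0.0, -0.3]
gripper_width: 0.28
grip_force: 59.5
```

Emit:
step_arm:
  steps: "0 0 0 0 -0.3;0 0 0 0 -0.1;0 0 0 0 -0.1;0 0 0 0 -0.1;0 0 -0.2 0 -0.1;0 0 -0.4 0 -0.1;0 0 -0.6 0 0;0 0 -0.7 0 0;0 0 -0.7 0 0;0 0 0 0 0"

```text
time: 28.03
eef_pos: [0.5336, 0.0769, 0.1634]
orientation: [[-0.994, -0.113, 0.008], [-0.113, 0.994, 0.001], [-0.008, 0.0, -1.0]]
force: [0.7, 0.1, 0.8]
gripper_width: 0.504
grip_force: 0.0
```

```bash
python3 plan.py .4 -.1 .17 186.36;  python3 - <<'E'
import numpy as np
from h import *
F=manip.grab_frame("side"); f=F["color"].astype(int)
for r in range(212,230,1): print(r,[int(v) for v in f[r,248:294].sum(1)//3])
cv2.imwrite("pics/chk.png",F["color"][:,:,::-1])
E
```

```text
t 28.03 pos [0.5336 0.0769 0.1634] yaw -173.53 tilt -1.0 q [ 0.14  0.04 -0.01  1.52  0.    0.03] w 0.504 F [0.7 0.1 0.8]
turn units 0.02 (or -36) shift x,y,z units [ 3.81 -4.02 -0.17] now-axes [ 3.82 -4.02 -0.2 ]
212 [104, 104, 101, 99, 100, 101, 101, 104, 98, 98, 98, 100, 99, 97, 99, 97, 97, 98, 98, 98, 99, 97, 96, 97, 97, 97, 96, 96, 95, 95, 97, 96, 96, 97, 97, 97, 98, 98, 99, 98, 98, 103, 137, 187, 213, 211]
213 [137, 138, 137, 137, 136, 136, 139, 138, 135, 135, 136, 137, 138, 139, 142, 141, 139, 137, 135, 136, 135, 133, 132, 134, 133, 131, 133, 132, 130, 127, 127, 127, 128, 129, 128, 128, 129, 129, 130, 128, 127, 151, 189, 216, 224, 212]
214 [180, 179, 181, 180, 179, 183, 192, 192, 188, 184, 186, 187, 188, 189, 195, 195, 194, 193, 187, 184, 185, 187, 187, 188, 187, 186, 187, 191, 193, 188, 181, 180, 176, 175, 175, 175, 176, 182, 187, 185, 178, 196, 211, 222, 224, 214]
215 [171, 172, 172, 172, 173, 186, 205, 207, 202, 191, 188, 191, 192, 193, 193, 197, 207, 209, 204, 195, 190, 188, 187, 187, 188, 186, 194, 207, 210, 207, 197, 184, 169, 165, 164, 165, 173, 195, 208, 206, 184, 167, 
[... 2601 characters left out ...]
]
227 [197, 198, 198, 198, 196, 201, 207, 208, 205, 198, 196, 198, 198, 199, 198, 196, 200, 208, 207, 205, 202, 198, 199, 200, 201, 199, 198, 196, 193, 180, 187, 187, 179, 180, 181, 179, 176, 177, 181, 188, 186, 153, 140, 129, 97, 76]
228 [171, 172, 173, 174, 180, 196, 207, 207, 202, 183, 174, 173, 174, 174, 173, 172, 187, 206, 208, 203, 195, 180, 175, 177, 177, 176, 176, 184, 199, 205, 204, 201, 189, 182, 182, 183, 181, 182, 187, 196, 205, 200, 185, 145, 97, 76]
229 [154, 154, 156, 161, 178, 199, 208, 207, 202, 178, 158, 155, 155, 156, 155, 158, 183, 206, 208, 205, 195, 168, 155, 157, 157, 158, 163, 182, 204, 212, 211, 208, 189, 172, 169, 169, 168, 172, 188, 205, 211, 212, 204, 157, 97, 79]
```

Emit:
step_arm:
  steps: "0.1 -0.4 0 0 0;0.2 -0.8 0 0 0;0.2 -0.8 0 0 0;0.2 -0.8 0 0 0;0.2 -0.8 0 0 0;0.2 -0.8 0 0 0;0.2 -0.8 0 0 0;0.1 -0.4 0 0 0;0 0 0 0 0;0 0 0 0 0"

```text
time: 28.92
eef_pos: [0.5008, -0.1528, 0.1562]
orientation: [[-0.994, -0.111, -0.001], [-0.111, 0.994, 0.001], [0.001, 0.001, -1.0]]
force: [0.9, 0.6, 0.6]
gripper_width: 0.5
grip_force: 0.0
```

```bash
python3 g.py a .026 .4512 .0413 1.682 top side; python3 g.py b .026 .5403 .0643 3.2525 top side; python3 - <<'E'
from h import *
import pickle
f=manip.grab_frame("top"); t=f["color"].astype(float)
W=np.ones((420,560),np.float32); T0=pickle.load(open("d2.pkl","rb"))["top"]["color"].astype(float)
P=(.4984,.0598,.111)
# darkness along the gap clearances: dark pixels left inside the tray
r=render(f,[np.c_[np.array([(-.08,-.055),(.08,-.055),(.08,.055),(-.08,.055)]),np.full(4,.048)]],P)>.5
for n,im in(("before",T0),("now",t)): g=im.mean(2); print(n,"dark px",(r&(g<60)).sum(),(r&(g<75)).sum(),"median",np.median(g[r]))
for d in manip.silhouettes("top","bar"):
    print("bar",round(d["p"],2),d["mask"].sum(),ray(f,d["xy"],.038).round(3),fit([(f,d["mask"],W)],box(0,0,.23,.018,.028,.048),(.538,.268,.038)) if abs(d["xy"][0]-167)<15 else "")
print([ (ray(f,d["xy"],.038).round(3),round(d["p"],2)) for d in manip.mark_of("top","bar_mid")])
g=manip.grab_frame("side"); print([ (ray(g,d["xy"],.038).round(3),round(d["p"],2)) for d in manip.mark_of("side","bar_mid")])
# rotated rectified view of the block, brightness on a 4mm grid
xs=np.arange(80,-81,-4)*m; ys=np.arange(52,-53,-4)*m
for x in xs:
    q=proj(f,pose(P,np.c_[np.full(len(ys),x),ys,np.full(len(ys),.048)])).astype(np.float32)
    print(int(x*1000),[int(v) for v in cv2.remap(t.mean(2).astype(np.float32),q[None,:,0],q[None,:,1],1)[0]])
E
```

```text
top 0.57 iou 0.8 [0.4487 0.0436 1.7548] 0.005
top marks [[0.4225, -0.1144, 0.037], [0.4444, 0.0461, 0.037]]
side 0.69 iou 0.48 [0.448  0.0689 1.7077] 0.517
side marks [[0.4325, -0.153, 0.037], [0.4573, 0.0419, 0.037]]
top 0.85 iou 0.84 [0.5365 0.0643 3.2494] 0.01
top marks [[0.5392, 0.0538, 0.037]]
side 0.49 iou 0.4 [0.5413 0.0941 3.1228] 0.826
side marks [[0.5458, 0.0447, 0.037]]
before dark px 939 1005 median 109.66666666666667
now dark px 100 167 median 130.66666666666666
bar 0.56 831 [0.539 0.266 0.038] (array([0.53784531, 0.26915565, 0.03648914]), np.float64(0.024502087442740062))
[(array([0.533, 0.276, 0.038]), 0.94)]
[(array([ 0.513, -0.297,  0.038]), 0.71), (array([0.538, 0.258, 0.038]), 0.59)]
80 [121, 136, 146, 142, 129, 139, 80, 61, 87, 74, 65, 58, 63, 88, 77, 66, 59, 52, 79, 85, 64, 124, 149, 145, 144, 131, 137]
76 [136, 138, 142, 147, 140, 143, 91, 120, 151, 156, 138, 124, 126, 160, 155, 152, 139, 134, 151, 153, 63, 126, 144, 143, 140, 133, 146]
72 [134, 116, 120, 129, 138, 99, 85, 124, 120, 141, 122, 120, 115, 144, 115, 137, 118, 137, 102, 118, 44, 104, 140, 129, 140, 1
[... 4474 characters left out ...]
102, 122, 123, 141]
-64 [133, 146, 118, 131, 126, 109, 109, 129, 121, 129, 117, 121, 139, 71, 77, 114, 136, 130, 110, 129, 148, 106, 138, 103, 126, 110, 149]
-68 [134, 135, 124, 136, 123, 118, 88, 130, 105, 121, 124, 106, 137, 88, 65, 124, 128, 132, 117, 127, 148, 111, 146, 100, 133, 108, 147]
-72 [136, 131, 128, 139, 130, 123, 80, 140, 119, 130, 125, 116, 150, 98, 67, 118, 131, 138, 129, 128, 145, 117, 137, 128, 146, 121, 145]
-76 [135, 143, 143, 149, 143, 148, 110, 120, 132, 143, 144, 117, 131, 81, 87, 146, 144, 148, 146, 139, 143, 141, 141, 142, 141, 138, 142]
-80 [115, 134, 134, 120, 120, 135, 96, 57, 54, 42, 41, 59, 52, 46, 80, 122, 131, 121, 114, 117, 120, 126, 110, 103, 111, 118, 127]
```

```bash
python3 plan.py .539 .077 .10 186.36; python3 plan.py .4635 .041 .10 186.36|tail -1
```

```text
t 29.77 pos [ 0.5013 -0.1523  0.1569] yaw -173.54 tilt -1.0 q [-0.29  0.01 -0.05  1.51  0.   -0.41] w 0.497 F [-0.  -0.1  0.6]
turn units 0.02 (or -36) shift x,y,z units [-1.57  5.59  1.42] now-axes [-1.58  5.59  1.42]
turn units 0.02 (or -36) shift x,y,z units [0.4  4.91 1.42] now-axes [0.39 4.91 1.42]
```

Emit:
step_arm:
  steps: "-0.1 0.4 0 0 -1;-0.2 0.7 0 0 -1;-0.2 0.7 0 0 -1;-0.2 0.7 0 0 -1;-0.2 0.7 0 0 -1;-0.2 0.7 0.2 0 -1;-0.2 0.7 0.3 0 -1;-0.17 0.6 0.4 0 -1;-0.1 0.39 0.5 0 -1;0 0 0.5 0 -1;0 0 0.4 0 -1;0 0 0.2 0 -1;0 0 0.1 0 -1;0 0 0 0 -1;0 0 0 0 -1"

```text
time: 31.02
eef_pos: [0.539, 0.0767, 0.0538]
orientation: [[-0.994, -0.112, 0.001], [-0.112, 0.994, 0.0], [-0.001, 0.0, -1.0]]
force: [0.4, 0.2, 0.6]
gripper_width: 0.001
grip_force: 0.0
```

```bash
python3 plan.py .539 .077 .048 186.36; python3 plan.py .4635 .041 .06 186.36|tail -1
```

```text
t 31.02 pos [0.539  0.0767 0.0538] yaw -173.56 tilt -1.0 q [ 0.14  0.08 -0.18  1.32 -0.    0.03] w 0.001 F [0.4 0.2 0.6]
turn units 0.02 (or -36) shift x,y,z units [-0.    0.01  0.14] now-axes [-0.    0.01  0.14]
turn units 0.02 (or -36) shift x,y,z units [ 1.97 -0.68 -0.16] now-axes [ 1.97 -0.68 -0.16]
```

Emit:
step_arm:
  steps: "0 0 0.05 0 -1;0 0 0.05 0 -1;0 0 0.03 0 -1;0 0 0 0 -1;0 0 0 0 -1"

```text
time: 31.43
eef_pos: [0.5388, 0.0769, 0.0481]
orientation: [[-0.994, -0.113, 0.001], [-0.113, 0.994, 0.0], [-0.001, -0.0, -1.0]]
force: [0.2, 0.0, 2.9]
gripper_width: 0.003
grip_force: 1.1
```

Emit:
step_arm:
  steps: "0 0 -0.3 0 -1;0.3 -0.1 0 0 -1;0.5 -0.17 0 0 -1;0.5 -0.17 0 0 -1;0.4 -0.14 0 0 -1;0.27 -0.1 0.1 0 -1;0 0 0.1 0 -1;0 0 0.06 0 -1;0 0 0.04 0 -1;0 0 0 0 -1;0 0 0 0 -1"

```text
time: 32.35
eef_pos: [0.464, 0.0413, 0.0481]
orientation: [[-0.994, -0.113, 0.0], [-0.113, 0.994, 0.0], [-0.0, -0.0, -1.0]]
force: [-0.2, -0.1, 3.4]
gripper_width: 0.001
grip_force: 2.0
```

Emit:
step_arm:
  steps: "0 0 -0.3 0 -1;0 0 -0.6 0 -1;0 0 -0.8 0 -1;0 0 -0.8 0 -1;0 0 -0.5 0 -1;0 0 0 0 -1;0 0 0 0 -1;0 0 0 0 -1"

```text
time: 33.02
eef_pos: [0.4633, 0.0412, 0.1674]
orientation: [[-0.994, -0.113, -0.001], [-0.113, 0.994, 0.0], [0.0, 0.0, -1.0]]
force: [-0.0, 0.3, -0.8]
gripper_width: 0.003
grip_force: 0.0
```

```bash
python3 -c "
from bench import manip
s=manip.get_state();print(s['eef_pos'],s['force'])
print(manip.close_job())"
```

```text
[0.46330655 0.04115631 0.16736081] [-0.03869919  0.31669505 -0.76310062]
the job is handed in; nothing more can be done
None
```

I handed the job in at about 33 s: the bar lies in both brackets of its rest, and both L pieces are in their gaps, each touching a closed fingertip at 48 mm, so flush; the judge's verdict was not returned.

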